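# Grade seed balls by size into jar and box

### The arm

A 6-joint arm with a two-finger parallel gripper is mounted at the origin on the work surface; the furniture and walls round the work are solid. World frame = base frame: x ahead of the robot, y to its left, z up, the work surface at z = 0. Lengths are in m, angles in rad, forces in N, time in s.
With the tool pointing down it reaches from about 0.25 to 0.775 m from the base axis. Payload 4 kg.
Tool frame: the origin (TCP) lies midway between the tips of the shut fingers; the grasp point (between the pads) lies 19 mm behind it (robot.tcp_to_grasp is the distance from the TCP to the grasp point, in m); z points along the fingers, x is the direction in which the jaws open and shut, and the axes are right-handed (so a half turn about z gives the same grasp; the last joint's range is limited). The gripper opens to 94 mm and grips with 3 to 60 N. Pads are 16 mm wide; open, the fingers measure 119 mm over their backs; the gripper's body (75 mm by 177 mm) begins 78 mm behind the grasp point.
Start: joints at [-1.283, 0.087, 1.371, -0, 1.684, -0.103], TCP at [0.21, -0.509, 0.206] pointing down, gripper open.
Joint ranges: [-3.1, 3.1], [-0.76, 2.03], [0.27, 2.55], [-1.08, 4.22], [0.17, 2.65], [-2.57, 2.57]. Speed limits (rad/s): [2.79, 2.79, 3.14, 3.14, 3.14, 3.14].

### API

Orientations are given as [roll, pitch, yaw] about the fixed x, y, z axes, in that order (R = Rz(yaw) Ry(pitch) Rx(roll)).
In Python, from bench import get_obs, vision, robot gives the robot as it stands.
- The arm moves only by the tool servo_tool, never from a script. Its argument "targets" is text: rows parted by semicolons, each of 7 numbers parted by spaces: the opening, from 0 (shut) to 1 (fully open), then the shift along the tool's x, y, z as a fraction of full scale, then the turn, a rotation vector about the tool's x, y, z as a fraction of full scale. A call has 1 to 12 rows; each row is the pose to reach, as a shift and turn from the pose commanded when the call began, along the tool's axes at that moment, turning the shorter way round; what a row does not reach only later rows make up. Full scale, the value 1, is 0.25 m for a shift and pi rad for a turn. A row lasts 1/12 s, in which the tool goes at most 41.7 mm and 7.16 degrees, less where a joint would pass 70% of its speed; a pose out of reach is approached as far as the arm can. A call with a number of a shift or a turn outside -1 to 1 is refused whole. A call with a gripper value outside its range is refused whole. The fingers move at their own pace and stop on an object; the grip force is fixed at half the most. Time passes only in rows, so rows that repeat a pose let the fingers close. It gives the time, the measured TCP pose, the force and the opening at its end, in the units of the state.
- get_obs(): the state, without advancing time (a new reading comes with each control period).
- vision.snapshot(name): name is "scene" or "top"; returns a dict with "image" (480x640x3 uint8, red, green, blue), "mtx" (3x3 intrinsics, pixels), "world_from_camera" (4x4, takes a point from camera to world coordinates). Camera axes: x right, y down, z forward; pixel columns grow to the right and rows downward; lengths in m; the calibration is good to about 2 mm. A picture is of the moment at which its call begins. There is no depth.
- robot.close_job(): hands the job in, once; it reports no verdict.
The state is a dict: "time": time; "joint_positions": joint angles; "qvel": joint speeds; "joint_torque": joint torques, N m; "tool_pos": TCP position; "ee_rot": TCP orientation; "wrist_force": force on the tool from outside, world axes, zero at the start; "wrist_torque": the same for the moment, N m; "width": finger opening in m.
Only numpy, scipy, OpenCV 4.12 (cv2) and the standard library are available. Lean on these libraries where they do the work, as an engineer would, in place of code of your own. Each camera call takes 0.05 s, during which the arm holds its last target.

### The job

Grade the seed balls: unscrew the jar's red cap and swing it clear of the jar, then put every seed ball from the black tray into the yellow hopper. When all of them are in, lift the hopper by its handle so that they roll down the board, small ones into the jar and large ones into the green box. Let the hopper back down to its rest, swing the cap back over the jar and screw it fully down.

Things in the scene. Friction and masses are not known exactly. Their poses are not given: they have to be found in the camera images.
- hopper_in (a point): middle of the floor of the yellow tipping hopper: a tray 145 mm long (y), 96 mm wide (x) inside, walls about 40 mm high at the sides and the back (+y end), open at the front (-y) to the board. At rest its floor slopes 0.32 rad down to the back, so balls roll to the back wall and stay. x across, y towards back and handle, z up: level at rest, turning with the hopper
- hopper_handle (a point): middle of the hopper's handle: a round steel bar 10 mm thick and 96 mm long along x, 42 mm behind the back wall, so a finger fits between. Axes as hopper_in
- hopper (a joint): tipping angle of the hopper, rad: 0 at rest, up to 0.68. Its hinge is an axis along x at its front edge, 189 mm nearer the front (-y) and 30 mm lower than the handle bar when at rest; lifting the handle tips it. About 2 N at the handle; it sinks back by its own weight when let go. Balls roll out from about 0.4 on, all of them by 0.62
- grader: wooden grading board with hopper, box and jar, one fixed unit; origin on the bench under its middle. x across (jar on the -x side), y from box (-y) up to hopper (+y), z up. Board 104 mm wide, side walls 170 to 215 mm above the bench, slopes 0.18 rad to -y; its bars have 38 mm gaps: small balls fall through and run by a spout into the jar, large ones roll on into the box
- large_box (a point): middle of the cork floor of the green box at the low end of the board where large balls collect; 120 mm (x) by 124 mm (y) inside, walls 115 to 150 mm high. Axes as grader
- jar_mouth (a point): centre of the mouth of the fixed green glass jar that takes the small balls; rim 50 mm above the bench, 76 mm inside, 84 mm outside, inner floor 38 mm below the rim. Axes as grader
- swing_post (a point): top of the steel post beside the jar on whose upright axis the cap's arm swings, 65 mm from the jar's axis
- swing (a joint): angle of the cap's arm about the post, rad: 0 with the cap exactly over the jar (a stop), grows clockwise seen from above (towards the grader's -y) to 1.35. It stays where it is left (slight friction). It cannot swing off while the cap is screwed down
- cap (a joint): turn of the red screw cap about its upright axis, rad: 0 screwed fully down (a stop), grows anticlockwise seen from above as it is unscrewed, to 1.4 (a stop); takes about 0.03 N m. It rises 7.5 mm per rad, 10.5 mm in all, and stays where it is left. It clears the jar's rim only when unscrewed past about 0.6
- cap_wing (a point): centre of the cap's upright wing grip, on the cap's axis: 50 mm long along this point's x, 12 mm thick along its y, 30 mm tall (15 mm above and below this point). The arm's top face is 28 mm below this point when the cap is screwed down
- tray: black dished seed tray, fixed, where the balls begin: outside 196 mm (x) by 342 mm (y), rim 30 mm above the bench. Its flat floor, 124 mm by 270 mm, lies 4 mm above the bench; round it a border 32 mm wide slopes up 12 mm to the rim's wall, so that balls roll back to the flat part. Origin in the middle of its underside
- small_1_center (a point): centre of a small terracotta seed ball, 30 mm across, 20 g, hard, smooth and slippery, rolling easily; may be absent
- small_2_center (a point): centre of a small terracotta seed ball, 30 mm across, 20 g, hard, smooth and slippery, rolling easily; may be absent
- small_3_center (a point): centre of a small terracotta seed ball, 30 mm across, 20 g, hard, smooth and slippery, rolling easily; may be absent
- large_1_center (a point): centre of a large terracotta seed ball, 46 mm across, 60 g, hard, smooth and slippery, rolling easily; may be absent
- large_2_center (a point): centre of a large terracotta seed ball, 46 mm across, 60 g, hard, smooth and slippery, rolling easily; may be absent
- large_3_center (a point): centre of a large terracotta seed ball, 46 mm across, 60 g, hard, smooth and slippery, rolling easily; may be absent

How it is judged:
On the way, in this order (a step that is already met when the one before it is completed fails the run):
1. the cap is unscrewed and swung clear of the jar (value of joint cap above 0.9 rad and value of joint swing above 1 rad), for 0.2 s.
2. all the seed balls lie in the hopper (x of small_1_center in the frame of hopper_in between -0.055 and 0.055 m and y of small_1_center in the frame of hopper_in between -0.085 and 0.085 m and z of small_1_center in the frame of hopper_in between -0.03 and 0.06 m and x of small_2_center in the frame of hopper_in between -0.055 and 0.055 m and y of small_2_center in the frame of hopper_in between -0.085 and 0.085 m and z of small_2_center in the frame of hopper_in between -0.03 and 0.06 m and x of small_3_center in the frame of hopper_in between -0.055 and 0.055 m and y of small_3_center in the frame of hopper_in between -0.085 and 0.085 m and z of small_3_center in the frame of hopper_in between -0.03 and 0.06 m and x of large_1_center in the frame of hopper_in between -0.055 and 0.055 m and y of large_1_center in the frame of hopper_in between -0.085 and 0.085 m and z of large_1_center in the frame of hopper_in between -0.03 and 0.06 m and x of large_2_center in the frame of hopper_in between -0.055 and 0.055 m and y of large_2_center in the frame of hopper_in between -0.085 and 0.085 m and z of large_2_center in the frame of hopper_in between -0.03 and 0.06 m and x of large_3_center in the frame of hopper_in between -0.055 and 0.055 m and y of large_3_center in the frame of hopper_in between -0.085 and 0.085 m and z of large_3_center in the frame of hopper_in between -0.03 and 0.06 m and value of joint hopper below 0.06 rad), for 0.2 s.
3. the hopper is tipped (value of joint hopper above 0.5 rad), for 0.1 s.
4. small balls in the jar, large balls in the box, hopper back down (horizontal distance between each of small_1_center, small_2_center, small_3_center and jar_mouth below 0.034 m and z of small_1_center in the frame of jar_mouth between -0.045 and -0.008 m and z of small_2_center in the frame of jar_mouth between -0.045 and -0.008 m and z of small_3_center in the frame of jar_mouth between -0.045 and -0.008 m and x of large_1_center in the frame of large_box between -0.06 and 0.06 m and y of large_1_center in the frame of large_box between -0.066 and 0.066 m and z of large_1_center in the frame of large_box between 0 and 0.07 m and x of large_2_center in the frame of large_box between -0.06 and 0.06 m and y of large_2_center in the frame of large_box between -0.066 and 0.066 m and z of large_2_center in the frame of large_box between 0 and 0.07 m and x of large_3_center in the frame of large_box between -0.06 and 0.06 m and y of large_3_center in the frame of large_box between -0.066 and 0.066 m and z of large_3_center in the frame of large_box between 0 and 0.07 m and value of joint hopper below 0.06 rad), for 0.2 s.
5. the cap is over the jar and screwed down (value of joint swing below 0.06 rad and value of joint cap below 0.12 rad), for 0.2 s.
At the end, for the whole second after the job is handed in: Every small ball lies in the jar and every large ball in the green box; the hopper is down (under 0.06 rad) and the cap is over the jar (arm within 0.06 rad) and screwed down (under 0.12 rad) (all of step 4 and all of step 5); the robot touches nothing.
Of small_1, small_2, small_3, large_1, large_2, large_3 only 4 to 5 are there at a start; the rules pass over those that are not, and their reading is None.
At some moment in a run one of small_1, small_2, small_3, large_1, large_2, large_3 may be knocked a few centimetres aside while the robot is not near it.
Once in a run the grip may slacken for a moment while it holds something.
It also fails if it takes over 210 s, if anything falls off the work surface, if the arm or the gripper's body presses on something with over 40 N, if the wrist force passes 120 N, or if a joint passes its speed limit or range.

## Working session

There is one attempt and no reset: what is moved stays moved. The work goes in short steps, Python scripts to look and compute and a tool call to move; the robot and the scene stay as the last step left them, time stands still between calls to the robot, and variables do not carry over. Pictures are saved under pics/ and viewed, and the job is handed in when it is done.

Besides the shell and the picture viewer there is one more tool, called as name(argument=value, ...) on one line, values as JSON. servo_tool: Moves the arm, as the interface text tells. Its arguments: {"type":"object","properties":{"targets":{"type":"string"}},"required":["targets"]}

```bash
ls; mkdir -p pics; cat > h.py <<'E'
import numpy as np, cv2
from bench import get_obs, vision, robot
def snap(name,fn):
    s=vision.snapshot(name); cv2.imwrite('pics/'+fn,cv2.cvtColor(s['image'],cv2.COLOR_RGB2BGR)); 
    np.savez('pics/'+fn[:-4]+'.npz',**s); return s
def ray(s,u,v):
    K=s['mtx'];T=s['world_from_camera']
    d=T[:3,:3]@np.linalg.solve(K,np.array([u,v,1.0])); return T[:3,3],d
def onz(s,u,v,z):
    o,d=ray(s,u,v); return o+d*(z-o[2])/d[2]
def two(s1,p1,s2,p2):
    o1,d1=ray(s1,*p1);o2,d2=ray(s2,*p2)
    A=np.stack([d1,-d2],1);t=np.linalg.lstsq(A,o2-o1,rcond=None)[0]
    a=o1+t[0]*d1;b=o2+t[1]*d2
    return (a+b)/2,np.linalg.norm(a-b)
def proj(s,p):
    T=np.linalg.inv(s['world_from_camera']);q=s['mtx']@(T[:3,:3]@np.array(p)+T[:3,3]);return q[:2]/q[2]
E
python3 - <<'E'
from h import *
o=get_obs()
for k,v in o.items(): print(k,np.round(v,3))
for n in ['scene','top']:
    s=snap(n,n+'0.png'); print(s['mtx'],s['world_from_camera'].round(3))
E
```

```text
pics
time 0.0
joint_positions [-1.283  0.088  1.372  0.     1.684 -0.103]
qvel [ 0.     0.001  0.001  0.001 -0.001  0.   ]
joint_torque [-1.0000e-03 -3.4018e+01 -3.0243e+01  7.1000e-02  3.3000e-02 -0.0000e+00]
tool_pos [ 0.209 -0.508  0.204]
ee_rot [-3.141e+00  2.000e-03 -1.180e+00]
wrist_force [ 0.627  0.918 -0.08 ]
wrist_torque [ 0.008 -0.008  0.014]
width 0.094
[[622.22872935   0.         312.60452544]
 [  0.         622.22872935 239.76271066]
 [  0.           0.           1.        ]] [[-0.686 -0.276  0.673 -0.184]
 [-0.728  0.271 -0.63   0.646]
 [-0.008 -0.922 -0.387  0.598]
 [ 0.     0.     0.     1.   ]]
[[483.77027346   0.         315.15559411]
 [  0.         483.77027346 243.04963475]
 [  0.           0.           1.        ]] [[ 0.021 -0.99   0.138  0.445]
 [-1.    -0.021  0.005 -0.046]
 [-0.002 -0.138 -0.99   1.183]
 [ 0.     0.     0.     1.   ]]
```

View pics/scene0.png

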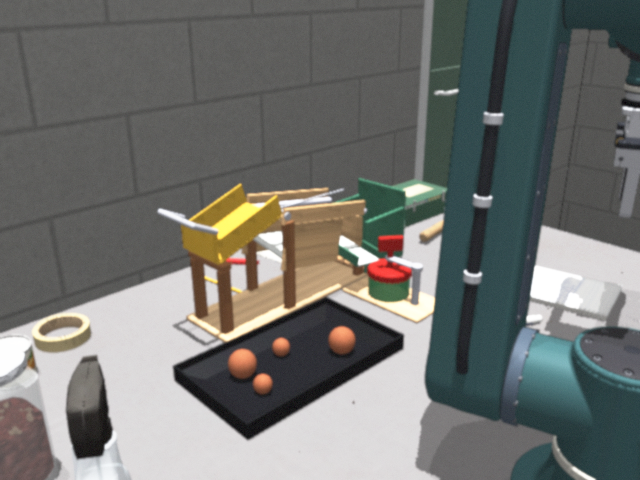

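View pics/top0.png

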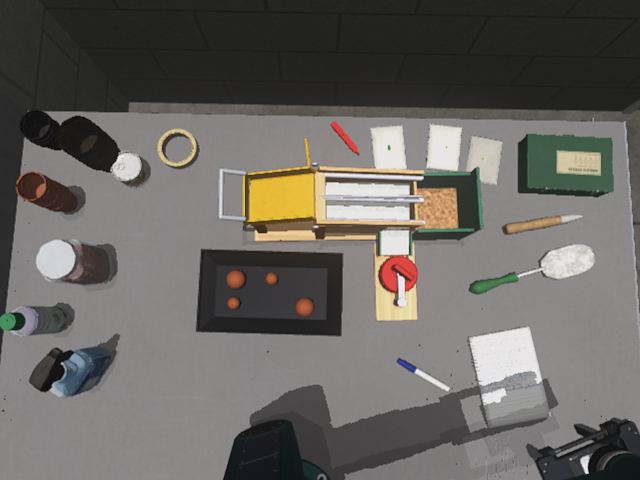

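The four balls present (2 large, 2 small) are in the tray at top px ~(235,280), (271,279), (233,303) and (305,307). The cap is at ~(398,274), the post at ~(401,300), the hopper at ~(280,197) and its handle at ~(231,194). The grader's axes lie close to the world's.

```bash
cat >> h.py <<'E'
def load(fn): return dict(np.load('pics/'+fn))
def mask(s,lo,hi):
    return cv2.inRange(cv2.cvtColor(s['image'],cv2.COLOR_RGB2HSV),np.array(lo),np.array(hi))
def blobs(m,amin=30):
    n,l,st,c=cv2.connectedComponentsWithStats(m)
    return [(c[i].round(1),st[i]) for i in range(1,n) if st[i][4]>=amin]
def balls(s,box=None):
    m=mask(s,(4,120,70),(14,215,255))
    if box is not None:
        k=np.zeros_like(m);x0,y0,x1,y1=box;k[y0:y1,x0:x1]=255;m&=k
    m=cv2.morphologyEx(m,cv2.MORPH_OPEN,np.ones((3,3),np.uint8))
    return blobs(m,25)
E
python3 - <<'E'
from h import *
t=load('top0.npz');s=load('scene0.npz')
for p in [(235,278),(271,279),(305,307)]: print('hsv',cv2.cvtColor(t['image'],cv2.COLOR_RGB2HSV)[p[1],p[0]])
for n,b in (('top',balls(t)),('scene',balls(s))):
    for c,st in b: print(n,c,st)
print('red top',blobs(mask(t,(0,200,80),(3,255,255))|mask(t,(176,200,80),(180,255,255))))
print('red scene',blobs(mask(s,(0,200,80),(3,255,255))|mask(s,(176,200,80),(180,255,255))))
for n,i,b in (('top',t,(180,140,520,340)),('scene',s,(150,160,450,340))):
    x0,y0,x1,y1=b;im=cv2.cvtColor(i['image'],cv2.COLOR_RGB2BGR)[y0:y1,x0:x1]
    f=800/(x1-x0);cv2.imwrite(f'pics/{n}0z.png',cv2.resize(im,None,fx=f,fy=f,interpolation=cv2.INTER_CUBIC))
E
```

```text
hsv [  9 166 183]
hsv [  9 166 181]
hsv [  9 166 186]
top [ 40. 190.] [ 35 183  11  16 121]
top [235.1 278.8] [226 270  19  19 276]
top [271.2 278.3] [266 273  12  12 116]
top [232.8 302.6] [227 297  12  12 113]
top [304.  306.6] [295 298  19  18 278]
scene [289.2 263.9] [282 221  13  87 798]
scene [251.3 265.2] [246 242  11  48 367]
scene [198.9 285.1] [192 255  15  62 590]
scene [225.  297.5] [217 262  16  70 722]
scene [357.9 270.3] [354 268   9   6  50]
scene [341.5 339.4] [329 326  26  28 578]
scene [280.8 346.3] [273 338  17  18 249]
scene [241.9 363. ] [229 349  27  29 648]
scene [262.1 383. ] [253 373  19  21 314]
red top []
red scene [(array([401.8, 270.6]), array([396, 267,  14,  10,  37], dtype=int32))]
```

View pics/top0z.png

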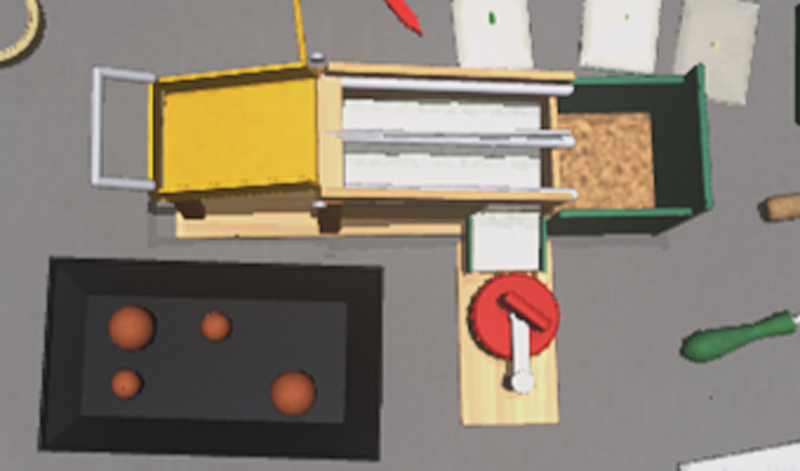

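View pics/scene0z.png

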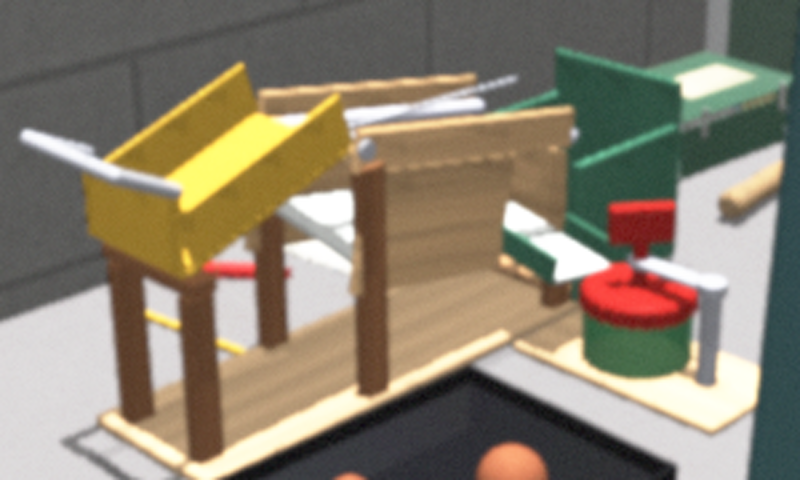

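```bash
python3 - <<'E'
from h import *
t=load('top0.npz');s=load('scene0.npz')
T=lambda x,y:(180+x*340/800,140+y*340/800)
S=lambda x,y:(150+x*300/800,160+y*300/800)
bt=[(235.1,278.8),(271.2,278.3),(232.8,302.6),(304,306.6)]
bs=[(241.9,363),(280.8,346.3),(262.1,383),(341.5,339.4)]
for a,b in zip(bt,bs): print('ball',two(t,a,s,b))
for n,a,b in [('h+x',(96,71),(25,134)),('h-x',(96,184),(115,176)),('post',(521,381),(714,285)),('wingtop',(526,310),(641,203)),
   ('hopper back right',(157,194),(180,192)),('hopper front -x wall top',(318,186),(340,98))]:
    print(n,two(t,T(*a),s,S(*b)))
for c in [(235.1,278.8,.027),(271.2,278.3,.019),(232.8,302.6,.019),(304,306.6,.027)]: print(onz(t,*c).round(4))
# tray corners rim z=.03
for c in [(52,258),(382,267),(379,458),(40,449)]: print('tray',onz(t,*T(*c),.03).round(4))
for c in [(505,297),(547,323)]: print('wing',onz(t,*T(*c),.12).round(4))
for c in [(461,424),(557,424),(461,240)]: print('plate',onz(t,*T(*c),.008).round(4))
i=cv2.cvtColor(t['image'],cv2.COLOR_RGB2BGR)[250:320,370:440];cv2.imwrite('pics/capz.png',cv2.resize(i,None,fx=8,fy=8,interpolation=cv2.INTER_CUBIC))
i=cv2.cvtColor(s['image'],cv2.COLOR_RGB2BGR)[225:315,355:445];cv2.imwrite('pics/capzs.png',cv2.resize(i,None,fx=6,fy=6,interpolation=cv2.INTER_CUBIC))
E
```

```text
ball (array([0.51585862, 0.14931127, 0.02621553]), np.float64(0.00084514570732782))
ball (array([0.51939344, 0.06381362, 0.01833072]), np.float64(0.0009241159907443487))
ball (array([0.45939292, 0.15355548, 0.01879529]), np.float64(0.0008192358003081188))
ball (array([ 0.45346043, -0.01700864,  0.0266346 ]), np.float64(0.0008288757899930822))
h+x (array([0.7222299 , 0.15327825, 0.23568881]), np.float64(0.0026768820275408028))
h-x (array([0.62438269, 0.14938352, 0.23323022]), np.float64(0.003535417019780126))
post (array([ 0.46723655, -0.23806772,  0.08672028]), np.float64(0.0013679680022480707))
wingtop (array([ 0.53259803, -0.23402438,  0.13245235]), np.float64(0.0014063063492447824))
hopper back right (array([0.6225307 , 0.10246697, 0.20973919]), np.float64(0.00796916622962192))
hopper front -x wall top (array([ 0.62851734, -0.03648728,  0.23696923]), np.float64(0.010998864352325033))
[0.5155 0.1489 0.027 ]
[0.519  0.0634 0.019 ]
[0.4591 0.1532 0.019 ]
[ 0.4532 -0.0173  0.027 ]
tray [0.5836 0.2307 0.03  ]
tray [ 0.5814 -0.1063  0.03  ]
tray [ 0.3898 -0.1059  0.03  ]
tray [0.3915 0.2325 0.03  ]
wing [ 0.5449 -0.2171  0.12  ]
wing [ 0.5214 -0.2563  0.12  ]
plate [ 0.4246 -0.1901  0.008 ]
plate [ 0.4266 -0.2879  0.008 ]
plate [ 0.614  -0.1894  0.008 ]
```

View pics/capz.png

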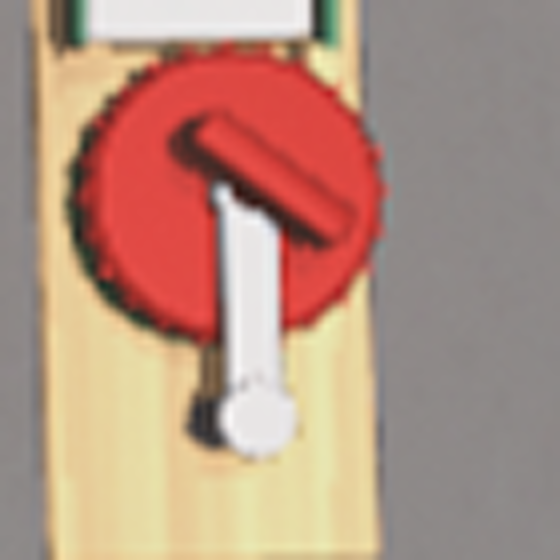

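View pics/capzs.png

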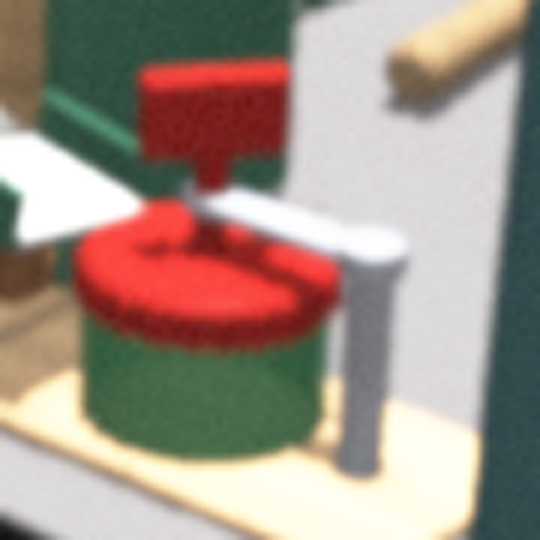

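```bash
cat >> h.py <<'E'
from scipy.spatial.transform import Rotation as Ro
def Rt(yaw,tilt=0.,ax='x'):
    # down tool with yaw (deg); optional tilt (deg) about tool axis
    return Ro.from_euler('xyz',[180,0,yaw],degrees=True)*Ro.from_euler(ax,tilt,degrees=True)
def cur():
    o=get_obs(); return np.array(o['tool_pos']),Ro.from_euler('xyz',o['ee_rot']),o
def delta(p,R,ref=None):
    P,Q,_=cur() if ref is None else ref
    d=Q.inv().apply(np.array(p)-P)/.25; r=(Q.inv()*R).as_rotvec()/np.pi
    return np.r_[d,r].round(3)
E
python3 - <<'E'
from h import *
t=load('top0.npz')
print('wing ctr',onz(t,404.6,271.6,.132))
a=onz(t,370+210/8,250+125/8,.132);b=onz(t,370+345/8,250+225/8,.132);print(a,b,np.degrees(np.arctan2(*(a-b)[[1,0]])),np.linalg.norm(a-b))
P,Q,o=cur()
T=np.array([.5326,-.234,.2]);R=Rt(-35)
print(delta(T,R)); print(delta(P+(T-P)/2,R))
E
```

```text
wing ctr [ 0.5324785  -0.23685139  0.132     ]
[ 0.54513925 -0.21872716  0.132     ] [ 0.51867548 -0.25528442  0.132     ] 54.09925218272651 0.045130526024631266
[-5.210e-01 -1.613e+00  1.900e-02 -0.000e+00  1.000e-03 -1.810e-01]
[-0.261 -0.807  0.01  -0.     0.001 -0.181]
```

servo_tool(targets="1 -0.26 -0.81 -0.05 0 0 -0.18;1 -0.26 -0.81 -0.05 0 0 -0.18;1 -0.26 -0.81 -0.05 0 0 -0.18;1 -0.26 -0.81 -0.05 0 0 -0.18;1 -0.26 -0.81 -0.05 0 0 -0.18;1 -0.26 -0.81 -0.05 0 0 -0.18;1 -0.26 -0.81 -0.05 0 0 -0.18")

```text
time: 0.68
tool_pos: [0.3735, -0.3696, 0.2178]
ee_rot: [-3.142, 0.0, -0.61]
wrist_force: [-0.3, -0.3, 0.3]
width: 0.094
```

```bash
python3 - <<'E'
from h import *
P,Q,o=cur();print(P,o['ee_rot'],o['time'])
print(delta([.5326,-.235,.2],Rt(-36)));print(delta([.5326,-.235,.105],Rt(-36)))
E
```

```text
[ 0.37351545 -0.36956761  0.21780099] [-3.14155816e+00  2.95729319e-04 -6.10416814e-01] 0.6833
[ 0.213 -0.806  0.071 -0.     0.     0.006]
[ 0.213 -0.806  0.451 -0.     0.     0.006]
```

servo_tool(targets="1 0.213 -0.806 0.071 0 0 0.006;1 0.213 -0.806 0.071 0 0 0.006;1 0.213 -0.806 0.071 0 0 0.006;1 0.213 -0.806 0.071 0 0 0.006;1 0.213 -0.806 0.071 0 0 0.006;1 0.213 -0.806 0.071 0 0 0.006;1 0.213 -0.806 0.071 0 0 0.006;1 0.213 -0.806 0.071 0 0 0.006")

```text
time: 1.35
tool_pos: [0.5307, -0.2388, 0.1996]
ee_rot: [3.14, 0.001, -0.635]
wrist_force: [0.5, -0.6, -0.3]
width: 0.0937
```

```bash
python3 - <<'E'
from h import *
P,Q,o=cur();print(P,o['ee_rot'],o['time'])
print(delta([.5326,-.235,.105],Rt(-36)))
for n in ['top','scene']:
    s=snap(n,n+'1.png')
    b=(350,200,470,320) if n=='top' else (340,150,460,270)
    x0,y0,x1,y1=b;im=cv2.cvtColor(s['image'],cv2.COLOR_RGB2BGR)[y0:y1,x0:x1];cv2.imwrite(f'pics/{n}1z.png',cv2.resize(im,None,fx=5,fy=5))
E
```

```text
[ 0.53067727 -0.23879376  0.19956407] [ 3.14014052e+00  1.18014282e-03 -6.35130876e-01] 1.35
[-0.002 -0.017  0.378  0.     0.    -0.002]
```

View pics/top1z.png

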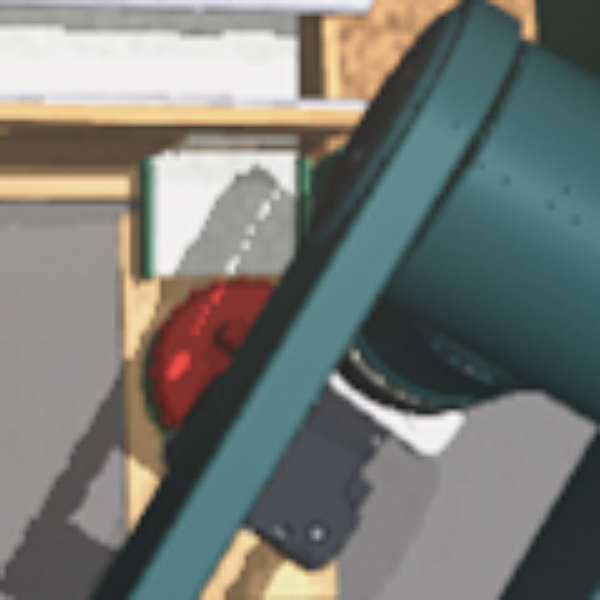

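View pics/scene1.png

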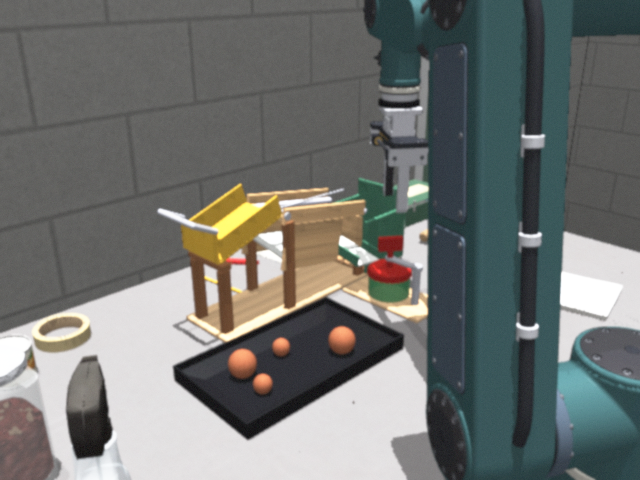

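servo_tool(targets="1 0 -0.016 0.12 0 0 0;1 0 -0.016 0.25 0 0 0;1 0 -0.016 0.36 0 0 0;1 0 -0.016 0.37 0 0 0;0.1 0 -0.016 0.37 0 0 0;0.05 0 -0.016 0.37 0 0 0;0 0 -0.016 0.37 0 0 0;0 0 -0.016 0.37 0 0 0;0 0 -0.016 0.37 0 0 0;0 0 -0.016 0.37 0 0 0;0 0 -0.016 0.37 0 0 0;0 0 -0.016 0.37 0 0 0")

```text
time: 2.45
tool_pos: [0.5342, -0.2341, 0.108]
ee_rot: [3.142, -0.001, -0.633]
wrist_force: [0.1, -0.2, 1.3]
width: 0.0443
```

```bash
python3 - <<'E'
from h import *
P,Q,o=cur();print(P,o['ee_rot'],o['wrist_force'],o['wrist_torque'],o['width'],o['joint_positions'])
E
```

```text
[ 0.5341827  -0.23414056  0.10804169] [ 3.14158229e+00 -5.00217244e-04 -6.33220963e-01] [ 0.1449642  -0.16237935  1.33523303] [ 0.0151668  -0.00454534 -0.02929937] 0.04427706924823357 [-5.10247931e-01  1.98256472e-01  1.43993116e+00 -7.18124594e-05
  1.50290986e+00  1.22977888e-01]
```

servo_tool(targets="0 0 0 0 0 0 0;0 0 0 0 0 0 0;0 0 0 0 0 0 0;0 0 0 0 0 0 0;0 0 0 0 0 0 0;0 0 0 0 0 0 0")

```text
time: 2.95
tool_pos: [0.5337, -0.2341, 0.1077]
ee_rot: [3.141, 0.001, -0.633]
wrist_force: [-1.4, -0.3, 1.3]
width: 0.0122
```

```bash
python3 - <<'E'
from h import *
P,Q,o=cur();print(P,o['ee_rot'],o['wrist_force'],o['wrist_torque'],o['width'],o['time'])
E
```

```text
[ 0.5336676  -0.23407767  0.10766462] [ 3.14121522e+00  8.17791694e-04 -6.33451987e-01] [-1.42639636 -0.26831144  1.31506491] [ 0.03125892  0.26277887 -0.02622432] 0.012194367260338656 2.95
```

servo_tool(targets="0 0 0 -0.003 0 0 -0.034;0 0 0 -0.006 0 0 -0.069;0 0 0 -0.01 0 0 -0.104;0 0 0 -0.013 0 0 -0.138;0 0 0 -0.016 0 0 -0.172;0 0 0 -0.02 0 0 -0.207;0 0 0 -0.023 0 0 -0.241;0 0 0 -0.026 0 0 -0.276;0 0 0 -0.03 0 0 -0.31;0 0 0 -0.033 0 0 -0.345;0 0 0 -0.036 0 0 -0.38;0 0 0 -0.039 0 0 -0.414")

```text
time: 3.95
tool_pos: [0.5317, -0.234, 0.1173]
ee_rot: [-3.138, 0.004, 0.672]
wrist_force: [-5.9, -0.6, 2.6]
width: 0.0117
```

```bash
python3 - <<'E'
from h import *
P,Q,o=cur();print(P,o['ee_rot'],o['wrist_force'],o['wrist_torque'],o['width'],o['time'])
# arc plan: clockwise about post
post=np.array([.4672,-.238]);C=np.array([.5333,-.2345]);yaw=np.degrees(o['ee_rot'][2])
print(np.linalg.norm(C-post))
for th in np.linspace(0,70,13)[1:]:
    r=np.radians(-th);M=np.array([[np.cos(r),-np.sin(r)],[np.sin(r),np.cos(r)]])
    n=post+M@(C-post); d=np.r_[n-C,0]
    print(round(th,1),(Q.inv().apply(d)/.25).round(3),round(th/180,3))
E
```

```text
[ 0.53173773 -0.23395099  0.11728447] [-3.13760712  0.00374946  0.67206169] [-5.94608861 -0.58768694  2.58433151] [ 0.19889862  1.11611699 -0.05718037] 0.011662571912473621 3.95
0.06619259777346709
5.8 [-0.017  0.021 -0.   ] 0.032
11.7 [-0.036  0.04  -0.   ] 0.065
17.5 [-0.056  0.058 -0.   ] 0.097
23.3 [-0.078  0.073  0.   ] 0.13
29.2 [-0.102  0.086  0.   ] 0.162
35.0 [-0.127  0.096  0.   ] 0.194
40.8 [-0.153  0.104  0.   ] 0.227
46.7 [-0.179  0.109  0.   ] 0.259
52.5 [-0.206  0.111  0.   ] 0.292
58.3 [-0.233  0.111  0.   ] 0.324
64.2 [-0.26   0.107  0.001] 0.356
70.0 [-0.286  0.102  0.001] 0.389
```

servo_tool(targets="0 -0.017 0.021 0 0 0 0.032;0 -0.036 0.04 0 0 0 0.065;0 -0.056 0.058 0 0 0 0.097;0 -0.078 0.073 0 0 0 0.13;0 -0.102 0.086 0 0 0 0.162;0 -0.127 0.096 0 0 0 0.194;0 -0.153 0.104 0 0 0 0.227;0 -0.179 0.109 0 0 0 0.259;0 -0.206 0.111 0 0 0 0.292;0 -0.233 0.111 0 0 0 0.324;0 -0.26 0.107 0 0 0 0.356;0 -0.286 0.102 0 0 0 0.389")

```text
time: 4.95
tool_pos: [0.493, -0.2965, 0.1173]
ee_rot: [-3.139, 0.003, -0.559]
wrist_force: [-1.8, 4.8, 0.6]
width: 0.012
```

```bash
python3 - <<'E'
from h import *
P,Q,o=cur();print(P,o['ee_rot'],o['wrist_force'],o['wrist_torque'],o['width'],o['time'])
v=P[:2]-np.array([.4672,-.238]);print(np.linalg.norm(v),np.degrees(np.arctan2(v[1],v[0])))
E
```

```text
[ 0.49299    -0.29654668  0.1172956 ] [-3.13854836  0.00337284 -0.55924518] [-1.83754419  4.79396602  0.63792404] [1.04602444 0.21058241 0.02137309] 0.011975701698285159 4.95
0.06397529337997548 -66.22635183890016
```

servo_tool(targets="0.5 0 0 0 0 0 0;0.5 0 0 0 0 0 0;0.5 0 0 0 0 0 0;0.5 0 0 0 0 0 0;0.5 0 0 0 0 0 0;0.5 0 0 -0.15 0 0 0;0.5 0 0 -0.3 0 0 0;0.5 0 0 -0.45 0 0 0;0.5 0 0 -0.5 0 0 0;0.5 0 0 -0.5 0 0 0")

```text
time: 5.78
tool_pos: [0.4956, -0.2997, 0.248]
ee_rot: [3.141, -0.01, -0.554]
wrist_force: [-0.4, -0.1, -0.1]
width: 0.0469
```

```bash
python3 - <<'E'
from h import *
P,Q,o=cur()
s=snap('top','top2.png'); 
for c,st in balls(s,(200,240,345,340)): print(c,st[2:])
T=np.array([.515,.149,.2]);R=Rt(-90)
print(delta(P+(T-P)*.5,R)); print(delta([.515,.149,.12],R,(P+(T-P)*.5,R,0)))
E
```

```text
[235.1 278.8] [ 19  19 278]
[271.3 278.3] [ 12  12 116]
[233.  302.6] [ 11  12 113]
[304.  306.6] [ 19  18 277]
[-0.435 -0.783  0.079 -0.001 -0.001  0.324]
[-0.897 -0.039  0.416  0.     0.     0.   ]
```

View pics/top2.png

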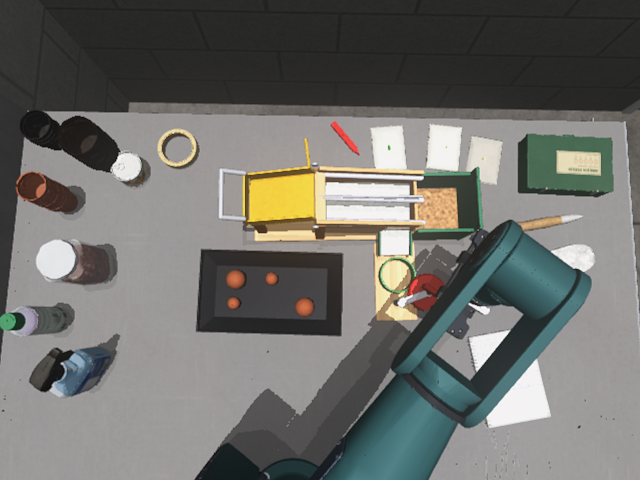

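The jar's mouth at (397,275) is open, and the cap is swung off to about (427,292). The balls have not moved. Next I go to the first large ball.

servo_tool(targets="0.7 -0.435 -0.783 0 0 0 0.324;0.7 -0.435 -0.783 0 0 0 0.324;0.7 -0.435 -0.783 0 0 0 0.324;0.7 -0.435 -0.783 0 0 0 0.324;0.7 -0.435 -0.783 0 0 0 0.324;0.7 -0.435 -0.783 0 0 0 0.324;0.7 -0.435 -0.783 0 0 0 0.324;0.7 -0.435 -0.783 0 0 0 0.324;0.7 -0.435 -0.783 0 0 0 0.324;0.7 -0.435 -0.783 0 0 0 0.324;0.7 -0.435 -0.783 0 0 0 0.324")

```text
time: 6.75
tool_pos: [0.5034, -0.0744, 0.2397]
ee_rot: [3.137, 0.001, -1.571]
wrist_force: [0.4, -0.7, -0.6]
width: 0.066
```

servo_tool(targets="0.7 -0.897 -0.039 0 0 0 0;0.7 -0.897 -0.039 0 0 0 0;0.7 -0.897 -0.039 0.1 0 0 0;0.7 -0.897 -0.039 0.2 0 0 0;0.7 -0.897 -0.039 0.4 0 0 0;0.7 -0.897 -0.039 0.4 0 0 0;0.7 -0.897 -0.039 0.4 0 0 0;0.7 -0.897 -0.039 0.4 0 0 0;0.7 -0.897 -0.039 0.4 0 0 0")

```text
time: 7.5
tool_pos: [0.5141, 0.1488, 0.1416]
ee_rot: [3.139, -0.001, -1.572]
wrist_force: [0.8, -0.8, 0.3]
width: 0.0656
```

```bash
python3 - <<'E'
from h import *
P,Q,o=cur();print(P,o['ee_rot'],o['width'],o['time'],o['qvel'].round(2) if hasattr(o['qvel'],'round') else o['qvel'])
s=snap('scene','scene3.png')
for c,st in balls(s,(160,320,420,420)): print(c,st[2:])
print(delta([.5155,.149,.008],Rt(-90)))
E
```

```text
[0.51408793 0.14883223 0.14163286] [ 3.13940430e+00 -1.47927355e-03 -1.57158590e+00] 0.06557408868462773 7.5 [-0.03 -0.03 -0.06 -0.    0.    0.01]
[226.5 325. ] [ 12  12 127]
[341.6 339.3] [ 26  28 576]
[280.6 346.9] [ 16  17 225]
[242.1 363.2] [ 28  29 634]
[262.2 383.5] [ 19  20 297]
[-0.003 -0.     0.542 -0.    -0.    -0.001]
```

View pics/scene3.png

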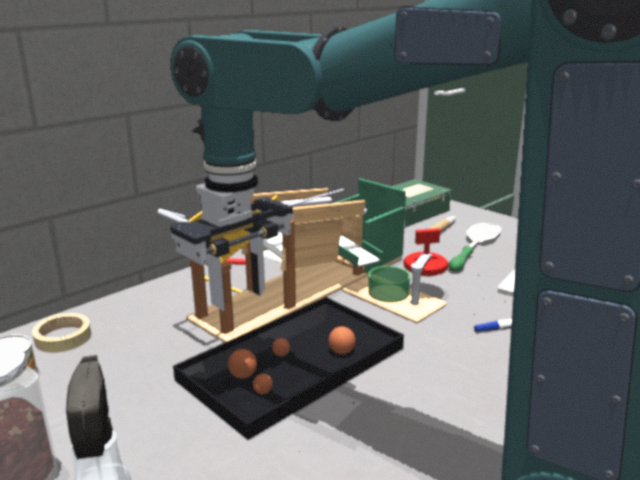

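servo_tool(targets="0.7 -0.002 0 0.15 0 0 0;0.7 -0.002 0 0.3 0 0 0;0.7 -0.002 0 0.42 0 0 0;0.7 -0.002 0 0.5 0 0 0;0.7 -0.002 0 0.54 0 0 0;0.7 -0.002 0 0.54 0 0 0;0 -0.002 0 0.54 0 0 0;0 -0.002 0 0.54 0 0 0;0 -0.002 0 0.54 0 0 0;0 -0.002 0 0.54 0 0 0;0 -0.002 0 0.54 0 0 0;0 -0.002 0 0.54 0 0 0")

```text
time: 8.55
tool_pos: [0.5163, 0.1501, 0.0096]
ee_rot: [-3.137, 0.0, -1.573]
wrist_force: [-0.7, -1.4, 6.6]
width: 0.0445
```

```bash
python3 - <<'E'
from h import *
P,Q,o=cur();print(P,o['width'],o['wrist_force'])
E
```

```text
[0.51626897 0.1500654  0.0096268 ] 0.044506511281364625 [-0.65169042 -1.35234788  6.61492608]
```

servo_tool(targets="0 0 0 -0.06 0 0 0;0 0 0 -0.15 0 0 0;0 0 0 -0.3 0 0 0;0 0 0 -0.45 0 0 0;0 0 0 -0.6 0 0 0;0 0 0 -0.75 0 0 0;0 0 0 -0.9 0 0 0;0 0 0 -1 0 0 0;0 0 0 -1 0 0 0;0 0 0 -1 0 0 0")

```text
time: 9.38
tool_pos: [0.5151, 0.1503, 0.259]
ee_rot: [-3.138, 0.001, -1.572]
wrist_force: [-0.3, 0.1, -1.4]
width: 0.0449
```

```bash
python3 - <<'E'
from h import *
P,Q,o=cur();print(P,o['width'],o['wrist_force'])
s=snap('scene','scene4.png');t=snap('top','top4.png')
print(delta([.677,.062,.265],Rt(-90)));print(delta([.677,.062,.205],Rt(-90)))
E
```

```text
[0.51507288 0.15028257 0.25896999] 0.04492897905018937 [-0.32878206  0.14720563 -1.43270792]
[ 0.351 -0.654 -0.042  0.001 -0.    -0.001]
[ 0.35  -0.655  0.198  0.001 -0.    -0.001]
```

View pics/scene4.png

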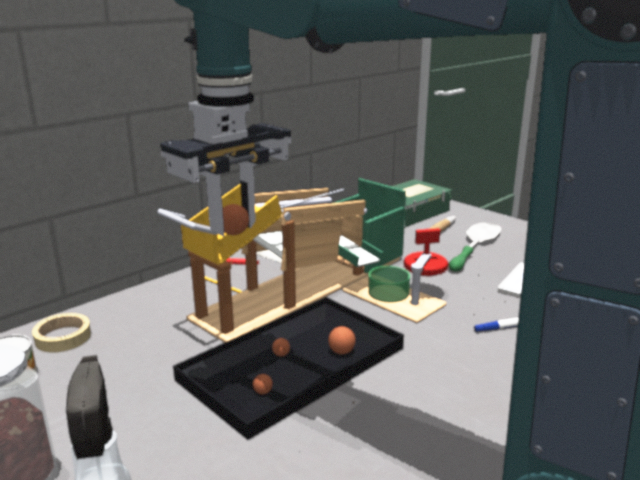

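The ball is held between the fingers at (233,220). Next it goes over the hopper.

servo_tool(targets="0 0.04 -0.07 -0.08 0 0 0;0 0.12 -0.22 -0.08 0 0 0;0 0.2 -0.37 -0.08 0 0 0;0 0.28 -0.52 -0.08 0 0 0;0 0.35 -0.655 -0.08 0 0 0;0 0.35 -0.655 -0.08 0 0 0;0 0.35 -0.655 -0.08 0 0 0;0 0.35 -0.655 -0.08 0 0 0")

```text
time: 10.15
tool_pos: [0.6772, 0.0624, 0.2743]
ee_rot: [3.136, 0.0, -1.573]
wrist_force: [-0.6, 0.5, -1.1]
width: 0.0449
```

```bash
python3 - <<'E'
from h import *
P,Q,o=cur();print(P,o['width'],o['wrist_force'],o['time'])
s=snap('scene','scene5.png');t=snap('top','top5.png')
print(delta([.677,.062,.205],Rt(-90)))
im=np.hstack([cv2.resize(s['image'][120:320,130:330],(400,400)),cv2.resize(t['image'][110:310,180:380],(400,400))]);cv2.imwrite('pics/c5.png',im[:,:,::-1])
E
```

```text
[0.67722122 0.06235032 0.27426941] 0.04492111369073608 [-0.61131744  0.54545775 -1.14121956] 10.15
[ 0.005 -0.001  0.292  0.     0.    -0.   ]
```

View pics/c5.png

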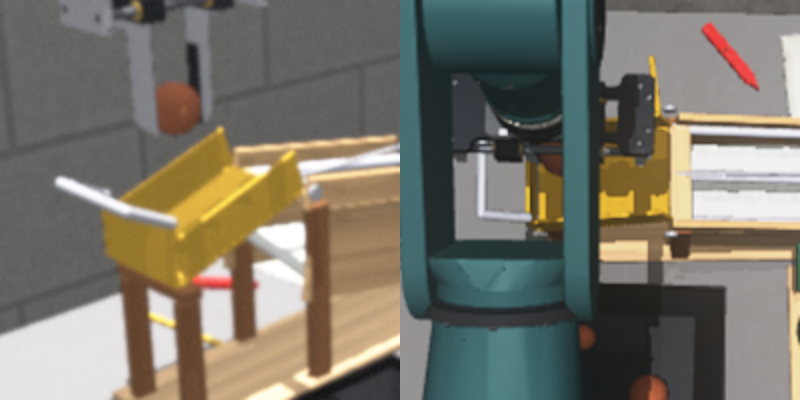

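servo_tool(targets="0 0.003 0 0.1 0 0 0;0 0.003 0 0.2 0 0 0;0 0.003 0 0.28 0 0 0;0 0.003 0 0.29 0 0 0;0 0.003 0 0.29 0 0 0;0.53 0.003 0 0.29 0 0 0;0.58 0.003 0 0.29 0 0 0;0.6 0.003 0 0.29 0 0 0;0.6 0.003 0 0.29 0 0 0;0.6 0.003 0 0.2 0 0 0;0.6 0.003 0 0.1 0 0 0;0.6 0.003 0 0 0 0 0")

```text
time: 11.25
tool_pos: [0.6779, 0.0612, 0.2782]
ee_rot: [3.141, -0.0, -1.573]
wrist_force: [0.3, 0.7, 0.3]
width: 0.0562
```

```bash
python3 - <<'E'
from h import *
P,Q,o=cur();print(P,o['width'],o['wrist_force'],o['time'])
s=snap('scene','scene6.png');t=snap('top','top6.png')
for c,st in balls(t,(200,240,345,340)): print(c,st[2:])
im=np.hstack([cv2.resize(s['image'][120:320,130:330],(400,400)),cv2.resize(t['image'][110:310,180:380],(400,400))]);cv2.imwrite('pics/c6.png',im[:,:,::-1])
for p in [(.4591,.1532),(.519,.0634)]:
  T=np.array([*p,.12]); print(delta([*p,.27],Rt(-90)),delta(T,Rt(-90)))
E
```

```text
[0.67787687 0.0612427  0.27817406] 0.056167229664700856 [0.34956493 0.71728986 0.25439992] 11.25
[272.8 278. ] [ 7 11 62]
[305.1 306.6] [ 17  18 234]
[-0.366  0.885  0.047 -0.004 -0.    -0.001] [-0.366  0.892  0.647 -0.004 -0.    -0.001]
[-0.007  0.644  0.05  -0.004 -0.    -0.001] [-0.007  0.651  0.65  -0.004 -0.    -0.001]
```

View pics/c6.png

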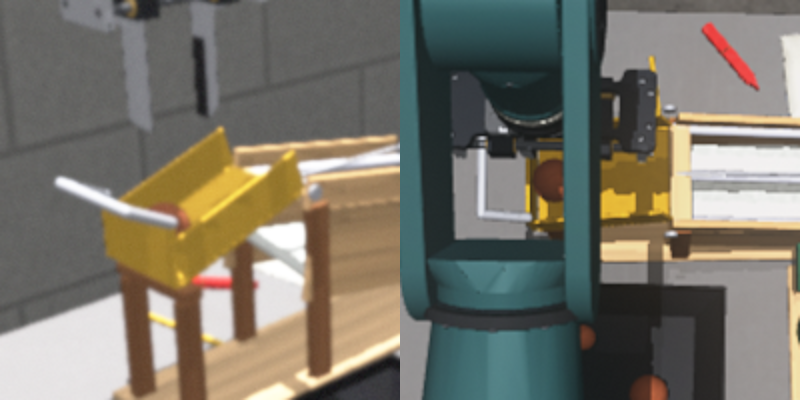

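The large ball is in the hopper, at the back near (555,180) in the right-hand crop. Next is the small ball at (0.519, 0.063).

servo_tool(targets="0.6 0 0.15 0 0 0 0;0.6 0 0.3 0 0 0 0;0.6 0 0.45 0.05 0 0 0;0.6 -0.007 0.58 0.2 0 0 0;0.55 -0.007 0.648 0.36 0 0 0;0.55 -0.007 0.648 0.5 0 0 0;0.55 -0.007 0.648 0.65 0 0 0;0.55 -0.007 0.648 0.65 0 0 0;0.55 -0.007 0.648 0.65 0 0 0")

```text
time: 12.1
tool_pos: [0.5136, 0.0633, 0.1121]
ee_rot: [3.135, -0.0, -1.573]
wrist_force: [1.3, 0.6, 1.9]
width: 0.0514
```

```bash
python3 - <<'E'
from h import *
P,Q,o=cur();print(P,o['width'],o['wrist_force'],o['time'])
s=snap('scene','scene7.png');t=snap('top','top7.png')
for c,st in balls(t,(200,240,345,340)): print(c,st[2:])
for c,st in balls(s,(160,320,420,420)): print(c,st[2:],onz(s,*c,.019 if st[4]<450 else .027))
print(delta([.519,.0634,.0075],Rt(-90)))
E
```

```text
[0.513577   0.06333175 0.11210256] 0.05144366209897644 [1.26728901 0.5949199  1.9183569 ] 12.1
[232.9 302.6] [ 11  12 110]
[306.  306.6] [ 15  18 197]
[226.6 325.1] [ 12  12 130] [0.64119658 0.08953531 0.019     ]
[341.4 339.6] [ 27  28 578] [ 0.45303627 -0.01572893  0.027     ]
[280.8 346.6] [ 17  18 237] [0.51824442 0.06537991 0.019     ]
[262.1 382.9] [ 19  21 319] [0.45970434 0.15381692 0.019     ]
[ 0.    -0.001  0.441 -0.002 -0.    -0.001]
```

servo_tool(targets="0.55 0 -0.001 0.1 0 0 0;0.55 0 -0.001 0.22 0 0 0;0.55 0 -0.001 0.33 0 0 0;0.55 0 -0.001 0.41 0 0 0;0.55 0 -0.001 0.438 0 0 0;0.55 0 -0.001 0.438 0 0 0;0 0 -0.001 0.438 0 0 0;0 0 -0.001 0.438 0 0 0;0 0 -0.001 0.438 0 0 0;0 0 -0.001 0.438 0 0 0;0 0 -0.001 0.438 0 0 0;0 0 -0.001 0.438 0 0 0")

```text
time: 13.2
tool_pos: [0.5178, 0.0635, 0.0072]
ee_rot: [-3.138, -0.0, -1.573]
wrist_force: [0.9, 0.4, 5.0]
width: 0.0289
```

servo_tool(targets="0 0 0 -0.06 0 0 0;0 0 0 -0.15 0 0 0;0 0 0 -0.3 0 0 0;0 0 0 -0.45 0 0 0;0 0 0 -0.6 0 0 0;0 0 0 -0.75 0 0 0;0 0 0 -0.9 0 0 0;0 0 0 -1 0 0 0;0 0 0 -1 0 0 0;0 0 0 -1 0 0 0")

```text
time: 14.03
tool_pos: [0.517, 0.0635, 0.2572]
ee_rot: [-3.138, -0.0, -1.573]
wrist_force: [0.3, 0.6, -0.6]
width: 0.0285
```

```bash
python3 - <<'E'
from h import *
s=snap('scene','scene8.png');t=snap('top','top8.png')
P,Q,o=cur();print(P,o['width'],o['wrist_force'],o['time'])
for c,st in balls(t,(200,240,345,340)): print(c,st[2:])
for c,st in balls(s,(160,320,420,420)): print(c,st[2:],onz(s,*c,.019 if st[4]<450 else .027))
print(delta([.677,.062,.275],Rt(-90)))
im=np.hstack([cv2.resize(s['image'][120:320,130:330],(400,400)),cv2.resize(t['image'][110:310,180:380],(400,400))]);cv2.imwrite('pics/c8.png',im[:,:,::-1])
E
```

```text
[0.51553525 0.06344112 0.25356327] 0.02872041872400942 [ 0.48752545  0.43217719 -0.55974088] 14.1333
[232.8 302.6] [ 12  12 114]
[304.2 306.6] [ 19  16 247]
[226.5 325.1] [ 12  12 127] [0.6413232  0.08966611 0.019     ]
[341.5 339.7] [ 26  27 561] [ 0.45269342 -0.0156224   0.027     ]
[262.2 382.9] [ 19  21 310] [0.45959634 0.15370481 0.019     ]
[ 0.005 -0.646 -0.088  0.001 -0.    -0.001]
```

View pics/c8.png

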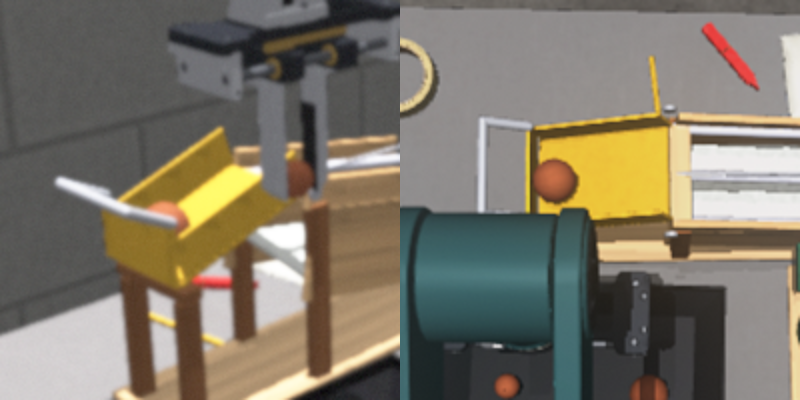

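servo_tool(targets="0 0.01 -0.07 -0.1 0 0 0;0 0.03 -0.2 -0.12 0 0 0;0 0.06 -0.34 -0.12 0 0 0;0 0.08 -0.48 -0.12 0 0 0;0 0.1 -0.6 -0.12 0 0 0;0 0.1 -0.66 -0.12 0 0 0;0 0.1 -0.66 -0.12 0 0 0;0 0.1 -0.66 -0.12 0 0 0;0 0.1 -0.66 -0.12 0 0 0")

```text
time: 14.88
tool_pos: [0.6802, 0.0384, 0.2839]
ee_rot: [3.138, 0.0, -1.572]
wrist_force: [0.0, -0.6, -0.1]
width: 0.0286
```

```bash
python3 - <<'E'
from h import *
P,Q,o=cur();print(P,o['width'],o['wrist_force'],o['time'])
t=load('top8.npz');s=load('scene8.npz');print(onz(t,257.5,200,.19))
print(balls(t,(225,170,330,235)))
print(delta([.678,.038,.215],Rt(-90)))
E
```

```text
[0.68022548 0.03838622 0.28394143] 0.02859188547240254 [ 0.02177578 -0.5619408  -0.07655677] 14.8833
[0.67176431 0.0815834  0.19      ]
[(array([256.4, 199.8]), array([246, 190,  22,  21, 359], dtype=int32))]
[ 0.002  0.008  0.276  0.001  0.    -0.001]
```

servo_tool(targets="0 0.002 0.008 0.1 0 0 0;0 0.002 0.008 0.2 0 0 0;0 0.002 0.008 0.27 0 0 0;0 0.002 0.008 0.276 0 0 0;0 0.002 0.008 0.276 0 0 0;0.36 0.002 0.008 0.276 0 0 0;0.42 0.002 0.008 0.276 0 0 0;0.45 0.002 0.008 0.276 0 0 0;0.45 0.002 0.008 0.276 0 0 0;0.45 0.002 0.008 0.2 0 0 0;0.45 0.002 0.008 0.1 0 0 0;0.45 0.002 0.008 0 0 0 0")

```text
time: 15.88
tool_pos: [0.679, 0.0377, 0.2858]
ee_rot: [3.14, -0.0, -1.573]
wrist_force: [0.4, 0.3, 0.6]
width: 0.0418
```

```bash
python3 - <<'E'
from h import *
s=snap('scene','scene9.png');t=snap('top','top9.png')
P,Q,o=cur();print(P,o['width'],o['wrist_force'],o['time'])
for c,st in balls(t,(200,240,345,340)): print(c,st[2:])
for c,st in balls(s,(160,320,420,420)): print(c,st[2:],onz(s,*c,.019 if st[4]<450 else .027))
im=np.hstack([cv2.resize(s['image'][120:320,130:330],(400,400)),cv2.resize(t['image'][110:310,180:380],(400,400))]);cv2.imwrite('pics/c9.png',im[:,:,::-1])
print(delta([.4595,.153,.12],Rt(-90)))
E
```

```text
[0.68103127 0.03760159 0.29231319] 0.04232353403573228 [ 0.01125516 -0.31846033  0.67296298] 15.9833
[305.2 306.6] [ 16  16 215]
[226.6 325.3] [ 11  12 121] [0.64061883 0.08995557 0.019     ]
[341.4 340.1] [ 26  27 558] [ 0.45191853 -0.01458178  0.027     ]
[262.2 383.2] [ 19  21 312] [0.45898948 0.15419671 0.019     ]
[-0.46   0.895  0.679 -0.004 -0.    -0.001]
```

View pics/c9.png

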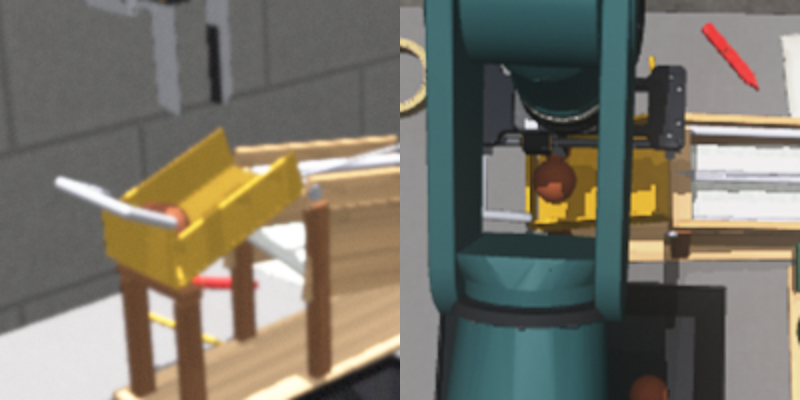

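servo_tool(targets="0.5 -0.03 0.12 0 0 0 0;0.5 -0.1 0.27 0 0 0 0;0.5 -0.18 0.42 0 0 0 0;0.5 -0.27 0.57 0.08 0 0 0;0.55 -0.36 0.72 0.2 0 0 0;0.55 -0.46 0.86 0.35 0 0 0;0.55 -0.46 0.895 0.5 0 0 0;0.55 -0.46 0.895 0.65 0 0 0;0.55 -0.46 0.895 0.67 0 0 0;0.55 -0.46 0.895 0.67 0 0 0")

```text
time: 16.82
tool_pos: [0.4497, 0.1526, 0.1107]
ee_rot: [3.128, -0.003, -1.571]
wrist_force: [-0.3, -0.3, -0.6]
width: 0.0515
```

```bash
python3 - <<'E'
from h import *
s=snap('scene','scene10.png');t=snap('top','top10.png')
P,Q,o=cur();print(P,o['width'],o['wrist_force'],o['time'])
for c,st in balls(t,(200,240,345,340)): print(c,st[2:])
for c,st in balls(s,(160,320,420,420)): print(c,st[2:],onz(s,*c,.019 if st[4]<450 else .027))
im=np.hstack([cv2.resize(s['image'][120:320,130:330],(400,400)),cv2.resize(t['image'][110:310,180:380],(400,400))]);cv2.imwrite('pics/c10.png',im[:,:,::-1])
print(delta([.4592,.1535,.008],Rt(-90)))
E
```

```text
[0.4552632  0.15296258 0.11745113] 0.05117802075592675 [-0.16903667  0.02312426  0.31141354] 16.9167
[304.  306.6] [ 19  18 278]
[226.7 325.3] [ 11  12 123] [0.6404923  0.08982485 0.019     ]
[341.5 339.2] [ 26  28 579] [ 0.45381347 -0.01677226  0.027     ]
[262.3 383.3] [ 18  20 296] [0.4586795  0.15424851 0.019     ]
[-0.002 -0.016  0.438  0.    -0.    -0.001]
```

View pics/c10.png

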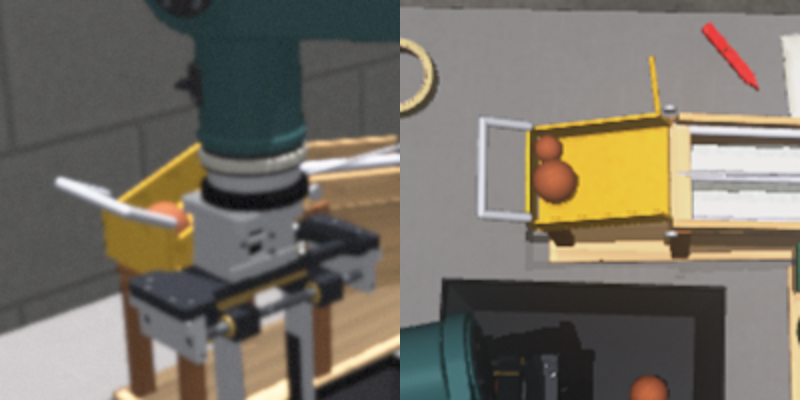

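servo_tool(targets="0.55 -0.002 0 0.1 0 0 0;0.55 -0.002 0 0.22 0 0 0;0.55 -0.002 0 0.33 0 0 0;0.55 -0.002 0 0.41 0 0 0;0.55 -0.002 0 0.438 0 0 0;0.55 -0.002 0 0.44 0 0 0;0 -0.002 0 0.44 0 0 0;0 -0.002 0 0.44 0 0 0;0 -0.002 0 0.44 0 0 0;0 -0.002 0 0.44 0 0 0;0 -0.002 0 0.44 0 0 0;0 -0.002 0 0.44 0 0 0")

```text
time: 17.92
tool_pos: [0.4572, 0.1538, 0.0096]
ee_rot: [-3.138, 0.0, -1.573]
wrist_force: [0.5, 0.5, 4.8]
width: 0.0286
```

servo_tool(targets="0 0 0 -0.06 0 0 0;0 0 0 -0.15 0 0 0;0 0 0 -0.3 0 0 0;0 0 0 -0.45 0 0 0;0 0 0 -0.6 0 0 0;0 0 0 -0.75 0 0 0;0 0 0 -0.9 0 0 0;0 0 0 -1 0 0 0;0 0 0 -1 0 0 0;0 0 0 -1 0 0 0;0 0 0 -1 0 0 0")

```text
time: 18.83
tool_pos: [0.4551, 0.1535, 0.2565]
ee_rot: [3.139, -0.001, -1.573]
wrist_force: [-0.3, -0.3, -1.0]
width: 0.029
```

```bash
python3 - <<'E'
from h import *
s=snap('scene','scene11.png');t=snap('top','top11.png')
P,Q,o=cur();print(P,o['width'],o['wrist_force'],o['time'])
for c,st in balls(t,(200,240,345,340)): print(c,st[2:])
for c,st in balls(s,(160,320,420,420)): print(c,st[2:],onz(s,*c,.019 if st[4]<450 else .027))
print(delta([.678,.038,.285],Rt(-90)))
E
```

```text
[0.45473307 0.15340015 0.25544112] 0.02864646501990701 [ 0.26091865 -0.76661074 -1.21204564] 18.9333
[304.  306.6] [ 19  18 278]
[226.6 325.2] [ 12  12 127] [0.64090762 0.0897455  0.019     ]
[341.4 339. ] [ 26  27 572] [ 0.45438164 -0.0171097   0.027     ]
[ 0.46  -0.893 -0.122  0.001 -0.    -0.001]
```

View pics/scene11.png

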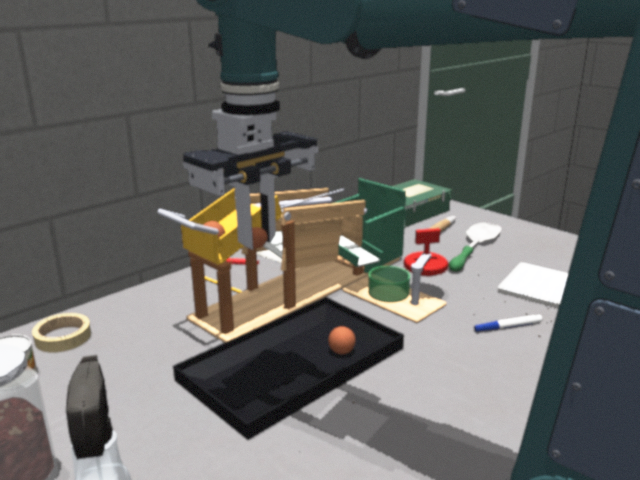

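servo_tool(targets="0 0.02 -0.05 -0.1 0 0 0;0 0.08 -0.18 -0.13 0 0 0;0 0.16 -0.32 -0.14 0 0 0;0 0.25 -0.46 -0.14 0 0 0;0 0.34 -0.6 -0.14 0 0 0;0 0.42 -0.74 -0.14 0 0 0;0 0.46 -0.85 -0.14 0 0 0;0 0.46 -0.855 -0.14 0 0 0;0 0.46 -0.855 -0.14 0 0 0;0 0.46 -0.855 -0.14 0 0 0;0 0.46 -0.855 -0.14 0 0 0")

```text
time: 19.85
tool_pos: [0.6682, 0.0391, 0.2933]
ee_rot: [3.141, 0.0, -1.572]
wrist_force: [0.1, 0.5, -0.5]
width: 0.0289
```

```bash
python3 - <<'E'
from h import *
P,Q,o=cur();print(P,o['width'],o['wrist_force'],o['time'])
print(delta([.668,.038,.215],Rt(-90)))
E
```

```text
[0.66823367 0.03908947 0.29329785] 0.028904243320424225 [ 0.06198766  0.50744362 -0.49778183] 19.85
[ 0.004  0.001  0.313  0.     0.    -0.   ]
```

servo_tool(targets="0 0.004 0 0.1 0 0 0;0 0.004 0 0.2 0 0 0;0 0.004 0 0.29 0 0 0;0 0.004 0 0.313 0 0 0;0 0.004 0 0.313 0 0 0;0.36 0.004 0 0.313 0 0 0;0.42 0.004 0 0.313 0 0 0;0.45 0.004 0 0.313 0 0 0;0.45 0.004 0 0.313 0 0 0;0.45 0.004 0 0.2 0 0 0;0.45 0.004 0 0.1 0 0 0;0.45 0.004 0 0 0 0 0")

```text
time: 20.85
tool_pos: [0.6692, 0.0371, 0.2944]
ee_rot: [-3.141, -0.0, -1.573]
wrist_force: [0.3, 0.6, 0.4]
width: 0.0422
```

```bash
python3 - <<'E'
from h import *
s=snap('scene','scene12.png');t=snap('top','top12.png')
P,Q,o=cur();print(P,o['width'],o['wrist_force'],o['time'])
for c,st in balls(t,(200,240,345,340)): print(c,st[2:],onz(t,*c,.027))
for c,st in balls(s,(160,320,420,420)): print(c,st[2:],onz(s,*c,.019 if st[4]<450 else .027))
print(delta([.4535,-.017,.12],Rt(-90)))
E
```

```text
[0.6710596  0.03706931 0.30011301] 0.04233659390172819 [-0.11808263  0.41258682  0.98871206] 20.95
[305.  306.6] [ 16  16 213] [ 0.45320508 -0.01967021  0.027     ]
[226.6 325.1] [ 12  12 123] [0.64119658 0.08953531 0.019     ]
[341.4 340. ] [ 26  27 555] [ 0.45214183 -0.01481096  0.027     ]
[ 0.218  0.878  0.71  -0.004 -0.    -0.001]
```

servo_tool(targets="0.6 0 0.12 0 0 0 0;0.7 0.03 0.27 0 0 0 0;0.7 0.08 0.42 0 0 0 0;0.7 0.13 0.57 0.08 0 0 0;0.7 0.18 0.72 0.2 0 0 0;0.7 0.218 0.86 0.35 0 0 0;0.7 0.218 0.878 0.5 0 0 0;0.7 0.218 0.878 0.65 0 0 0;0.7 0.218 0.878 0.7 0 0 0;0.7 0.218 0.878 0.7 0 0 0;0.7 0.218 0.878 0.7 0 0 0;0.7 0.218 0.878 0.7 0 0 0")

```text
time: 21.95
tool_pos: [0.451, -0.0171, 0.1197]
ee_rot: [-3.139, -0.001, -1.573]
wrist_force: [-0.2, 0.0, 1.0]
width: 0.0659
```

```bash
python3 - <<'E'
from h import *
s=snap('scene','scene13.png');t=snap('top','top13.png')
P,Q,o=cur();print(P,o['width'],o['wrist_force'],o['time'])
for c,st in balls(s,(160,320,420,420)): print(c,st[2:],onz(s,*c,.019 if st[4]<450 else .027))
im=np.hstack([cv2.resize(s['image'][200:400,200:400],(400,400)),cv2.resize(t['image'][130:330,180:380],(400,400))]);cv2.imwrite('pics/c13.png',im[:,:,::-1])
print(delta([.4535,-.017,.009],Rt(-90)))
E
```

```text
[ 0.45171721 -0.01714218  0.12054582] 0.0656339282504861 [-0.24415363  0.23090555  0.18393135] 22.05
[226.6 325.1] [ 12  12 125] [0.64119658 0.08953531 0.019     ]
[341.5 339.7] [ 26  27 569] [ 0.45269342 -0.0156224   0.027     ]
[-0.001 -0.005  0.446 -0.002 -0.    -0.001]
```

View pics/c13.png

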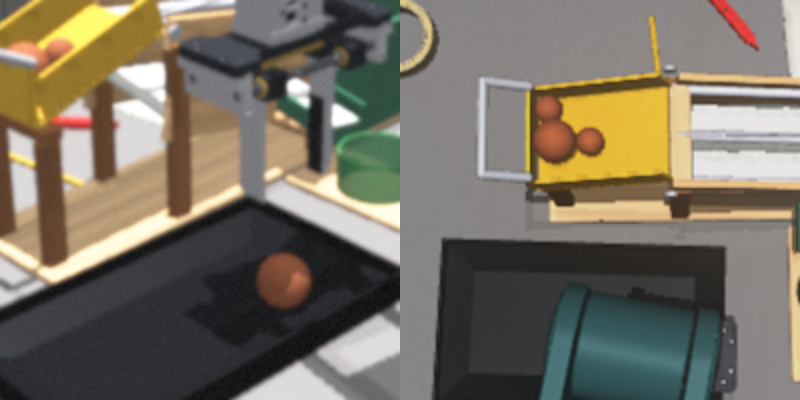

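Three balls are in the hopper. The last large ball is still at (0.453, -0.017).

servo_tool(targets="0.7 0 -0.003 0.1 0 0 0;0.7 0 -0.003 0.22 0 0 0;0.7 0 -0.003 0.33 0 0 0;0.7 0 -0.003 0.41 0 0 0;0.7 0 -0.003 0.44 0 0 0;0.7 0 -0.003 0.44 0 0 0;0 0 -0.003 0.44 0 0 0;0 0 -0.003 0.44 0 0 0;0 0 -0.003 0.44 0 0 0;0 0 -0.003 0.44 0 0 0;0 0 -0.003 0.44 0 0 0;0 0 -0.003 0.44 0 0 0")

```text
time: 23.05
tool_pos: [0.452, -0.0171, 0.0096]
ee_rot: [-3.138, -0.001, -1.573]
wrist_force: [-0.9, 0.6, 5.8]
width: 0.0447
```

servo_tool(targets="0 0 0 -0.06 0 0 0;0 0 0 -0.15 0 0 0;0 0 0 -0.3 0 0 0;0 0 0 -0.45 0 0 0;0 0 0 -0.6 0 0 0;0 0 0 -0.75 0 0 0;0 0 0 -0.9 0 0 0;0 0 0 -1 0 0 0;0 0 0 -1 0 0 0;0 0 0 -1 0 0 0;0 0 0 -1 0 0 0")

```text
time: 23.97
tool_pos: [0.4497, -0.0168, 0.2562]
ee_rot: [3.139, 0.0, -1.573]
wrist_force: [0.6, 0.2, -1.0]
width: 0.0448
```

```bash
python3 - <<'E'
from h import *
s=snap('scene','scene14.png');t=snap('top','top14.png')
P,Q,o=cur();print(P,o['width'],o['wrist_force'],o['time'])
for c,st in balls(t,(225,160,340,240)): print(c,st[2:],onz(t,*c,.19))
im=np.hstack([cv2.resize(s['image'][130:330,200:400],(400,400)),cv2.resize(t['image'][130:330,180:380],(400,400))]);cv2.imwrite('pics/c14.png',im[:,:,::-1])
print(delta([.678,.02,.3],Rt(-90)))
E
```

```text
[ 0.44932875 -0.01675222  0.25532084] 0.04477051984880241 [-0.81258517 -0.41814608 -0.79193851] 24.0667
[259.8 196.2] [ 36  34 655] [0.6800213  0.07705576 0.19      ]
[-0.149 -0.914 -0.183  0.002  0.    -0.001]
```

View pics/c14.png

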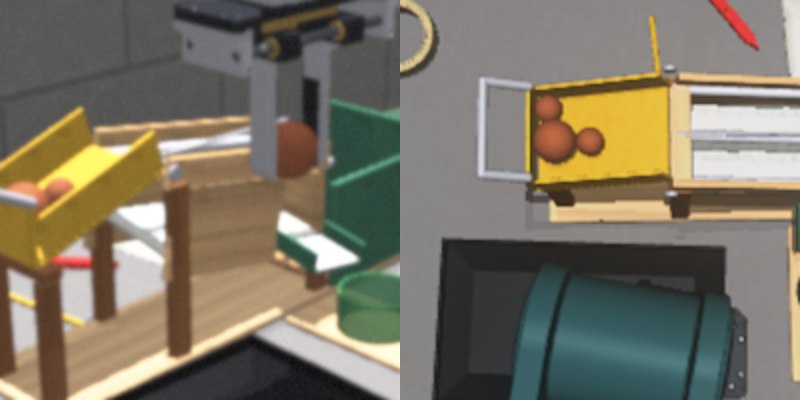

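servo_tool(targets="0 0 -0.03 -0.1 0 0 0;0 -0.02 -0.12 -0.17 0 0 0;0 -0.04 -0.26 -0.18 0 0 0;0 -0.06 -0.41 -0.18 0 0 0;0 -0.08 -0.56 -0.18 0 0 0;0 -0.1 -0.7 -0.18 0 0 0;0 -0.107 -0.81 -0.18 0 0 0;0 -0.107 -0.843 -0.18 0 0 0;0 -0.107 -0.843 -0.18 0 0 0;0 -0.107 -0.843 -0.18 0 0 0;0 -0.107 -0.843 -0.18 0 0 0")

```text
time: 24.98
tool_pos: [0.6604, 0.0094, 0.3022]
ee_rot: [3.14, 0.0, -1.573]
wrist_force: [0.2, -0.2, -1.9]
width: 0.0449
```

```bash
python3 - <<'E'
from h import *
P,Q,o=cur();print(P,o['width'],o['wrist_force'],o['time'])
print(delta([.66,.011,.225],Rt(-90)))
E
```

```text
[0.66036603 0.00942153 0.30215946] 0.044858739224522735 [ 0.18026899 -0.17368148 -1.91629469] 24.9833
[-0.006  0.001  0.309  0.001  0.    -0.001]
```

servo_tool(targets="0 -0.006 0 0.1 0 0 0;0 -0.006 0 0.2 0 0 0;0 -0.006 0 0.28 0 0 0;0 -0.006 0 0.305 0 0 0;0 -0.006 0 0.305 0 0 0;0.5 -0.006 0 0.305 0 0 0;0.53 -0.006 0 0.305 0 0 0;0.56 -0.006 0 0.305 0 0 0;0.58 -0.006 0 0.305 0 0 0;0.6 -0.006 0 0.2 0 0 0;0.6 -0.006 0 0.1 0 0 0;0.6 -0.006 0 0 0 0 0")

```text
time: 25.98
tool_pos: [0.6611, 0.0109, 0.3043]
ee_rot: [-3.141, -0.0, -1.573]
wrist_force: [0.2, 0.4, -0.2]
width: 0.0565
```

```bash
python3 - <<'E'
from h import *
s=snap('scene','scene15.png');t=snap('top','top15.png')
P,Q,o=cur();print(P,o['width'],o['wrist_force'],o['time'])
im=np.hstack([cv2.resize(s['image'][130:330,150:350],(400,400)),cv2.resize(t['image'][130:330,180:380],(400,400))]);cv2.imwrite('pics/c15.png',im[:,:,::-1])
E
```

```text
[0.66292168 0.0108348  0.31008302] 0.05616780953128748 [-0.7267603   0.57341902  0.94090914] 26.0833
```

View pics/c15.png

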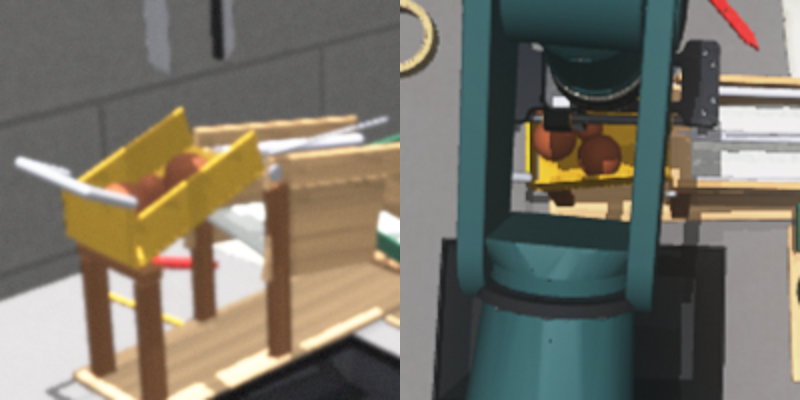

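servo_tool(targets="0.4 -0.12 -0.02 0 0 0 0;0.35 -0.27 -0.04 0 0 0 0;0.35 -0.42 -0.04 0 0 0 0;0.35 -0.56 -0.04 0 0 0 0;0.35 -0.56 -0.04 0.03 0 0 0;0.35 -0.56 -0.04 0.06 0 0 0;0.35 -0.56 -0.04 0.06 0 0 0;0.35 -0.56 -0.04 0.06 0 0 0;0.35 -0.56 -0.04 0.06 0 0 0")

```text
time: 26.83
tool_pos: [0.6716, 0.1494, 0.2878]
ee_rot: [3.141, -0.0, -1.575]
wrist_force: [-0.2, -0.1, 0.5]
width: 0.0331
```

```bash
python3 - <<'E'
from h import *
s=snap('scene','scene16.png');t=snap('top','top16.png')
P,Q,o=cur();print(P,o['width'],o['wrist_force'],o['time'])
im=np.hstack([cv2.resize(s['image'][130:330,130:330],(400,400)),cv2.resize(t['image'][130:330,180:380],(400,400))]);cv2.imwrite('pics/c16.png',im[:,:,::-1])
print(delta([.673,.151,.2245],Rt(-90)))
E
```

```text
[0.67178058 0.14952099 0.28855669] 0.032712942267995516 [-0.71799404 -0.59748411 -0.02733632] 26.9333
[-0.006 -0.005  0.256 -0.    -0.    -0.001]
```

View pics/c16.png

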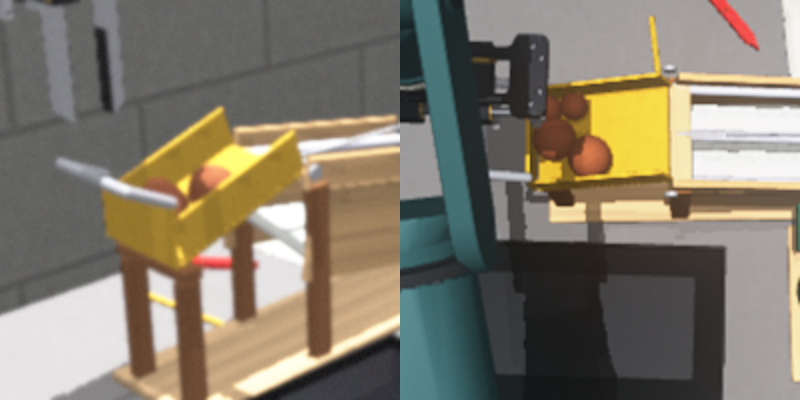

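All four balls are in the hopper, and the fingers stand above the bar. I descend and grip it.

servo_tool(targets="0.35 -0.005 -0.003 0.06 0 0 0;0.35 -0.005 -0.003 0.12 0 0 0;0.35 -0.005 -0.003 0.18 0 0 0;0.35 -0.005 -0.003 0.22 0 0 0;0.35 -0.005 -0.003 0.25 0 0 0;0.35 -0.005 -0.003 0.255 0 0 0;0.35 -0.005 -0.003 0.255 0 0 0")

```text
time: 27.52
tool_pos: [0.6722, 0.1519, 0.224]
ee_rot: [3.141, -0.0, -1.573]
wrist_force: [0.3, -0.2, 0.7]
width: 0.0328
```

```bash
python3 - <<'E'
from h import *
s=snap('scene','scene17.png');t=snap('top','top17.png')
P,Q,o=cur();print(P,o['width'],o['wrist_force'],o['time'])
im=np.hstack([cv2.resize(s['image'][150:300,140:290],(400,400)),cv2.resize(t['image'][130:330,180:380],(400,400))]);cv2.imwrite('pics/c17.png',im[:,:,::-1])
E
```

```text
[0.67270837 0.15213846 0.22545345] 0.03336394579829944 [-0.62855025  0.03084946 -0.01421701] 27.6167
```

View pics/c17.png

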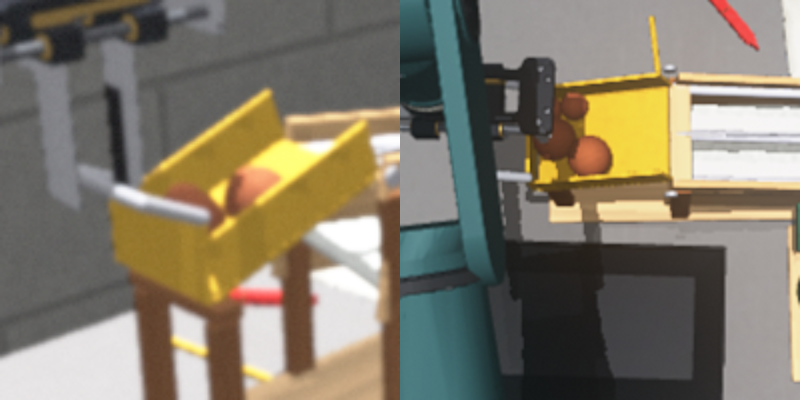

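The bar is between the fingers, so I close on it.

servo_tool(targets="0 0 0 0 0 0 0;0 0 0 0 0 0 0;0 0 0 0 0 0 0;0 0 0 0 0 0 0;0 0 0 0 0 0 0;0 0 0 0 0 0 0")

```text
time: 28.12
tool_pos: [0.6725, 0.1509, 0.2248]
ee_rot: [-3.141, -0.002, -1.574]
wrist_force: [-0.4, -4.4, 1.9]
width: 0.0088
```

```bash
python3 - <<'E'
from h import *
P,Q,o=cur();print(P,o['width'],o['wrist_force'],o['wrist_torque'],o['time'])
# arc: hinge 189 front,30 below bar
for th in np.r_[np.arange(1,9)*.08]:
    a0=np.arctan2(.03,.189);r=np.hypot(.03,.189)
    dy=r*(np.cos(a0+th)-np.cos(a0));dz=r*(np.sin(a0+th)-np.sin(a0))
    print(round(th,2),(-dy/.25).round(3),(-dz/.25).round(3))
E
```

```text
[0.67248146 0.150925   0.22477419] 0.008766979756574882 [-0.36991836 -4.43321143  1.89069038] [-0.83993298  0.03647578  0.18279179] 28.1167
0.08 0.012 -0.06
0.16 0.029 -0.119
0.24 0.05 -0.176
0.32 0.076 -0.232
0.4 0.106 -0.285
0.48 0.141 -0.336
0.56 0.179 -0.383
0.64 0.221 -0.428
```

servo_tool(targets="0 0.006 0 -0.03 0 0 0;0 0.012 0 -0.06 0 0 0;0 0.02 0 -0.09 0 0 0;0 0.029 0 -0.119 0 0 0;0 0.039 0 -0.148 0 0 0;0 0.05 0 -0.176 0 0 0;0 0.063 0 -0.204 0 0 0;0 0.076 0 -0.232 0 0 0;0 0.091 0 -0.259 0 0 0;0 0.106 0 -0.285 0 0 0;0 0.123 0 -0.311 0 0 0;0 0.141 0 -0.336 0 0 0")

```text
time: 29.12
tool_pos: [0.6735, 0.1173, 0.3084]
ee_rot: [-3.139, 0.001, -1.572]
wrist_force: [5.6, -1.8, -4.9]
width: 0.0085
```

```bash
python3 - <<'E'
from h import *
s=snap('scene','scene18.png');t=snap('top','top18.png')
P,Q,o=cur();print(P,o['width'],o['wrist_force'],o['wrist_torque'],o['time'])
im=np.hstack([cv2.resize(s['image'][130:330,150:350],(400,400)),cv2.resize(t['image'][130:330,230:430],(400,400))]);cv2.imwrite('pics/c18.png',im[:,:,::-1])
E
```

```text
[0.67350878 0.11645878 0.30975483] 0.009101624931903085 [ 5.41888077 -1.93626632 -4.38835647] [-0.26348889 -0.90554184  0.13374874] 29.2167
```

View pics/c18.png

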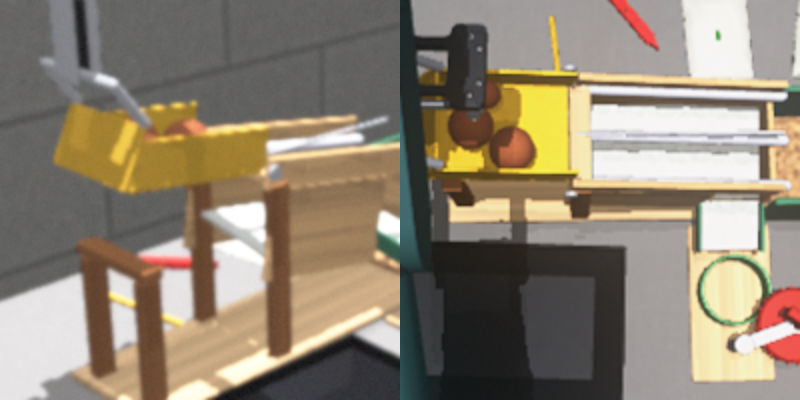

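servo_tool(targets="0 0.009 0 -0.012 0 0 0;0 0.018 0 -0.024 0 0 0;0 0.028 0 -0.036 0 0 0;0 0.038 0 -0.047 0 0 0;0 0.048 0 -0.058 0 0 0;0 0.058 0 -0.07 0 0 0;0 0.069 0 -0.081 0 0 0;0 0.08 0 -0.092 0 0 0;0 0.084 0 -0.096 0 0 0;0 0.084 0 -0.096 0 0 0;0 0.084 0 -0.096 0 0 0;0 0.084 0 -0.096 0 0 0")

```text
time: 30.22
tool_pos: [0.6741, 0.0971, 0.3329]
ee_rot: [-3.136, 0.003, -1.571]
wrist_force: [6.5, -0.5, -3.8]
width: 0.0094
```

```bash
python3 - <<'E'
from h import *
s=snap('scene','scene19.png');t=snap('top','top19.png')
P,Q,o=cur();print(P,o['width'],o['wrist_force'],o['wrist_torque'],o['time'])
a=np.arctan2(P[2]+.0097-.2045,P[1]+.038);print('th',a-.157)
im=np.hstack([cv2.resize(s['image'][130:330,200:400],(400,400)),cv2.resize(t['image'][130:330,280:480],(400,400))]);cv2.imwrite('pics/c19.png',im[:,:,::-1])
E
```

```text
[0.67412016 0.09711123 0.33287943] 0.008782855984573075 [ 5.96980233 -0.30997845 -3.65890076] [ 0.10955263 -1.42248958  0.06225554] 30.3167
th 0.6392626610134323
```

View pics/c19.png

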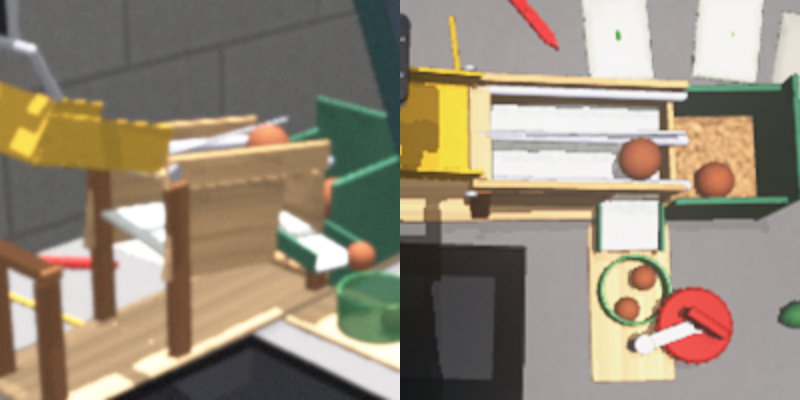

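Both small balls are in the jar, one large ball is in the box and the other is rolling towards it. I wait a moment, then check.

servo_tool(targets="0 0 0 0 0 0 0;0 0 0 0 0 0 0;0 0 0 0 0 0 0;0 0 0 0 0 0 0;0 0 0 0 0 0 0;0 0 0 0 0 0 0")

```text
time: 30.82
tool_pos: [0.6741, 0.0971, 0.3329]
ee_rot: [-3.136, 0.002, -1.571]
wrist_force: [6.7, -0.8, -3.5]
width: 0.009
```

```bash
python3 - <<'E'
from h import *
s=snap('scene','scene20.png');t=snap('top','top20.png')
P,Q,o=cur();print(P,o['width'],o['wrist_force'],o['time'])
im=np.hstack([cv2.resize(s['image'][130:330,200:400],(400,400)),cv2.resize(t['image'][130:330,280:480],(400,400))]);cv2.imwrite('pics/c20.png',im[:,:,::-1])
E
```

```text
[0.67411535 0.09713266 0.33289994] 0.00885122304960174 [ 7.8357678  -0.56747184 -3.65388008] 30.9167
```

View pics/c20.png

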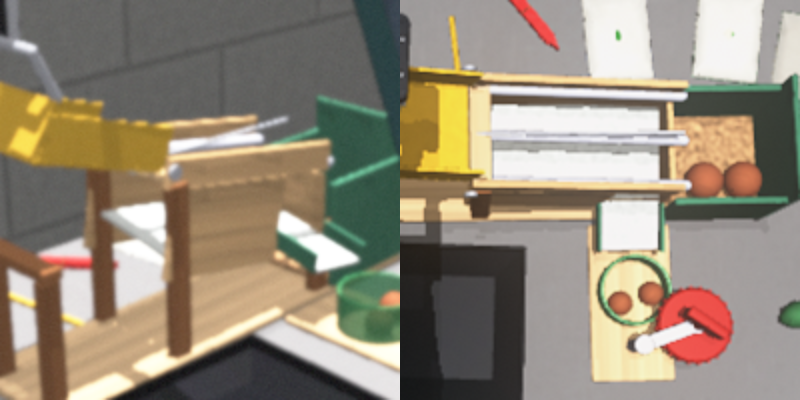

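servo_tool(targets="0 -0.023 0 0.025 0 0 0;0 -0.046 0 0.049 0 0 0;0 -0.084 0 0.096 0 0 0;0 -0.119 0 0.147 0 0 0;0 -0.149 0 0.2 0 0 0;0 -0.175 0 0.256 0 0 0;0 -0.196 0 0.313 0 0 0;0 -0.213 0 0.372 0 0 0;0 -0.22 0 0.402 0 0 0;0 -0.225 0 0.43 0 0 0;0 -0.225 0 0.43 0 0 0;0 -0.225 0 0.43 0 0 0")

```text
time: 31.92
tool_pos: [0.6723, 0.1509, 0.2295]
ee_rot: [-3.137, -0.001, -1.574]
wrist_force: [-1.6, -6.3, 6.1]
width: 0.0092
```

servo_tool(targets="0.2 0 0 0 0 0 0;0.35 0 0 0 0 0 0;0.35 0 0 0 0 0 0;0.35 0 0 0 0 0 0;0.35 0 0 -0.05 0 0 0;0.35 0 0 -0.15 0 0 0;0.35 0 0 -0.27 0 0 0;0.35 0 0 -0.4 0 0 0;0.35 0 0 -0.4 0 0 0")

```text
time: 32.67
tool_pos: [0.6734, 0.1531, 0.333]
ee_rot: [-3.129, 0.003, -1.572]
wrist_force: [-0.4, 0.1, 1.0]
width: 0.0329
```

```bash
python3 - <<'E'
from h import *
s=snap('scene','scene21.png');t=snap('top','top21.png')
P,Q,o=cur();print(P,o['width'],o['wrist_force'],o['time'])
im=np.hstack([cv2.resize(s['image'][130:330,150:350],(400,400)),cv2.resize(t['image'][130:330,230:430],(400,400))]);cv2.imwrite('pics/c21.png',im[:,:,::-1])
i=cv2.cvtColor(t['image'],cv2.COLOR_RGB2BGR)[230:330,370:470];cv2.imwrite('pics/cap21.png',cv2.resize(i,None,fx=6,fy=6,interpolation=cv2.INTER_CUBIC))
i=cv2.cvtColor(s['image'],cv2.COLOR_RGB2BGR)[210:310,365:465];cv2.imwrite('pics/cap21s.png',cv2.resize(i,None,fx=6,fy=6,interpolation=cv2.INTER_CUBIC))
E
```

```text
[0.6726801  0.15291976 0.32690004] 0.032944861882228685 [-0.10721295  0.09040444 -0.42235235] 32.7667
```

View pics/c21.png

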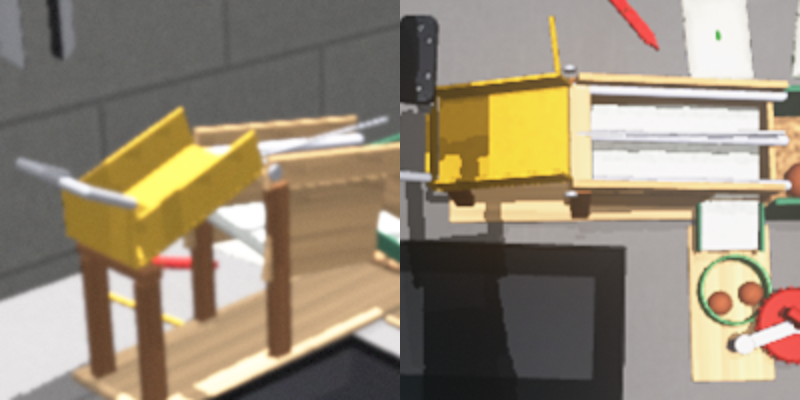

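View pics/cap21.png

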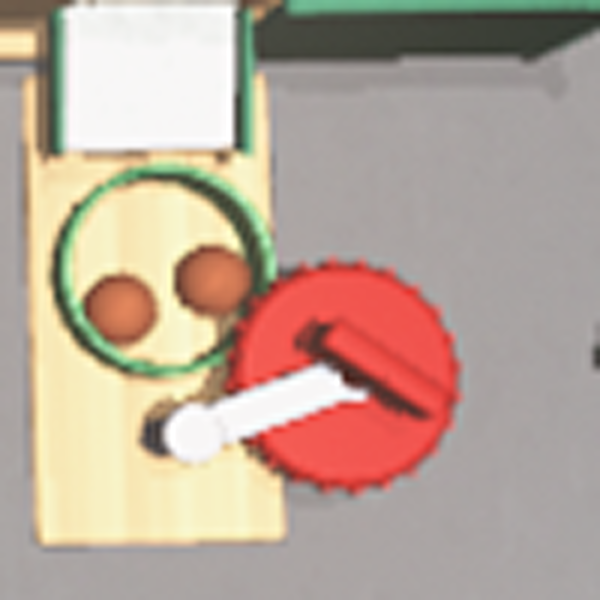

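View pics/cap21s.png

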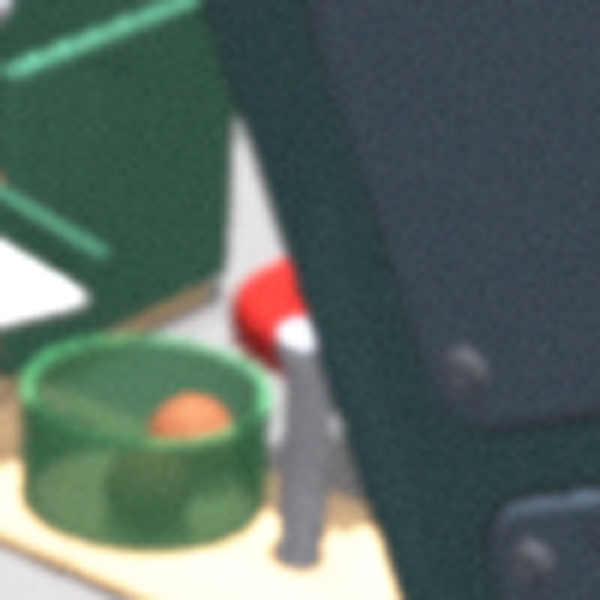

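```bash
python3 - <<'E'
from h import *
t=load('top21.npz');print(onz(t,434.8,290.8,.142))
a=onz(t,370+333/6,230+330/6,.142);b=onz(t,370+445/6,230+400/6,.142);print(np.degrees(np.arctan2(*(a-b)[[1,0]]))-90)
print('jar',onz(t,370+163/6,230+270/6,.05),'post',onz(t,370+192/6,230+433/6,.089))
P,Q,o=cur();T=np.array([.493,-.297,.26]);M=P+(T-P)*.5;print(delta(M,Rt(-32)));print(delta(T,Rt(-32),(M,Rt(-32),0)))
E
```

```text
[ 0.49179485 -0.29951428  0.142     ]
-31.2654824816194
jar [ 0.53094745 -0.23429603  0.05      ] post [ 0.46720723 -0.23851927  0.089     ]
[ 0.9    0.359  0.131 -0.001 -0.    -0.323]
[0.172 0.954 0.134 0.    0.    0.   ]
```

servo_tool(targets="0.4 0.06 0.03 0 0 0 -0.03;0.4 0.2 0.08 0 0 0 -0.07;0.45 0.35 0.14 0 0 0 -0.11;0.5 0.5 0.2 0.03 0 0 -0.15;0.5 0.65 0.26 0.06 0 0 -0.19;0.5 0.8 0.32 0.1 0 0 -0.23;0.5 0.9 0.359 0.13 0 0 -0.27;0.5 0.9 0.359 0.13 0 0 -0.31;0.5 0.9 0.359 0.13 0 0 -0.322;0.5 0.9 0.359 0.13 0 0 -0.322")

```text
time: 33.6
tool_pos: [0.5809, -0.0729, 0.2894]
ee_rot: [3.14, 0.005, -0.561]
wrist_force: [0.7, -0.2, -0.0]
width: 0.0471
```

servo_tool(targets="0.5 0.03 0.13 0.02 0 0 0;0.5 0.06 0.28 0.05 0 0 0;0.5 0.08 0.43 0.07 0 0 0;0.5 0.11 0.58 0.1 0 0 0;0.5 0.14 0.73 0.12 0 0 0;0.5 0.16 0.88 0.13 0 0 0;0.5 0.172 0.954 0.134 0 0 0;0.5 0.172 0.954 0.134 0 0 0;0.5 0.172 0.954 0.134 0 0 0;0.5 0.172 0.954 0.134 0 0 0")

```text
time: 34.43
tool_pos: [0.4919, -0.2963, 0.2579]
ee_rot: [-3.141, 0.001, -0.561]
wrist_force: [0.2, -0.9, -0.7]
width: 0.047
```

```bash
python3 - <<'E'
from h import *
P,Q,o=cur();print(P,o['ee_rot'],o['width'],o['wrist_force'],o['time'])
print(delta([.4925,-.298,.117],Rt(-32)))
E
```

```text
[ 0.49193644 -0.29627324  0.25791168] [-3.14060169e+00  1.48418484e-03 -5.60702090e-01] 0.04702491117904783 [ 0.22395208 -0.88046492 -0.66229964] 34.4333
[ 0.006  0.005  0.564 -0.     0.    -0.001]
```

servo_tool(targets="0.5 0.006 0.005 0.14 0 0 0;0.5 0.006 0.005 0.28 0 0 0;0.5 0.006 0.005 0.42 0 0 0;0.5 0.006 0.005 0.53 0 0 0;0.5 0.006 0.005 0.562 0 0 0;0.5 0.006 0.005 0.562 0 0 0;0 0.006 0.005 0.562 0 0 0;0 0.006 0.005 0.562 0 0 0;0 0.006 0.005 0.562 0 0 0;0 0.006 0.005 0.562 0 0 0;0 0.006 0.005 0.562 0 0 0;0 0.006 0.005 0.562 0 0 0")

```text
time: 35.43
tool_pos: [0.4921, -0.2989, 0.1192]
ee_rot: [-3.141, 0.0, -0.561]
wrist_force: [-1.1, 2.1, 3.7]
width: 0.0114
```

servo_tool(targets="0 0 0 0 0 0 0;0 0 0 0 0 0 0;0 0 0 0 0 0 0")

```text
time: 35.68
tool_pos: [0.4923, -0.299, 0.119]
ee_rot: [-3.141, -0.0, -0.561]
wrist_force: [-2.4, 3.0, 4.9]
width: 0.0118
```

```bash
python3 - <<'E'
from h import *
P,Q,o=cur();print(P,o['ee_rot'],o['width'],o['wrist_force'],o['wrist_torque'],o['time'])
post=np.array([.4672,-.238]);C=P[:2];v=C-post;b=np.degrees(np.arctan2(v[1],v[0]));print(np.linalg.norm(v),b)
tot=3.-b
for th in np.linspace(0,tot+1,13)[1:]:
    r=np.radians(th);M=np.array([[np.cos(r),-np.sin(r)],[np.sin(r),np.cos(r)]])
    d=np.r_[post+M@v-C,0]; print(round(th,1),(Q.inv().apply(d)/.25).round(3),round(-th/180,3))
E
```

```text
[ 0.49226664 -0.2989502   0.11901528] [-3.14091804e+00 -1.57396044e-04 -5.60990042e-01] 0.011828626718985756 [-2.35457866  2.96964349  4.92030991] [ 0.63687991  0.3736549  -0.03277311] 35.6833
0.06590343852202023 -67.64438844603595
6.0 [ 0.015 -0.023  0.   ] -0.033
11.9 [ 0.027 -0.048  0.   ] -0.066
17.9 [ 0.037 -0.073  0.   ] -0.1
23.9 [ 0.044 -0.1    0.   ] -0.133
29.9 [ 0.048 -0.127  0.   ] -0.166
35.8 [ 0.049 -0.155  0.   ] -0.199
41.8 [ 0.047 -0.182  0.   ] -0.232
47.8 [ 0.043 -0.209  0.   ] -0.265
53.7 [ 0.036 -0.236  0.   ] -0.299
59.7 [ 0.026 -0.261  0.   ] -0.332
65.7 [ 0.013 -0.286  0.   ] -0.365
71.6 [-0.002 -0.309  0.   ] -0.398
```

servo_tool(targets="0 0.015 -0.023 0 0 0 -0.033;0 0.027 -0.048 0 0 0 -0.066;0 0.037 -0.073 0 0 0 -0.1;0 0.044 -0.1 0 0 0 -0.133;0 0.048 -0.127 0 0 0 -0.166;0 0.049 -0.155 0 0 0 -0.199;0 0.047 -0.182 0 0 0 -0.232;0 0.043 -0.209 0 0 0 -0.265;0 0.036 -0.236 0 0 0 -0.299;0 0.026 -0.261 0 0 0 -0.332;0 0.013 -0.286 0 0 0 -0.365;0 -0.002 -0.309 0 0 0 -0.398")

```text
time: 36.68
tool_pos: [0.5334, -0.2351, 0.1193]
ee_rot: [3.137, 0.001, 0.694]
wrist_force: [-1.8, -9.2, 6.2]
width: 0.0113
```

```bash
python3 - <<'E'
from h import *
s=snap('scene','scene22.png');t=snap('top','top22.png')
P,Q,o=cur();print(P,o['ee_rot'],o['width'],o['wrist_force'],o['wrist_torque'],o['time'])
v=P[:2]-np.array([.4672,-.238]);print(np.linalg.norm(v),np.degrees(np.arctan2(v[1],v[0])))
i=cv2.cvtColor(s['image'],cv2.COLOR_RGB2BGR)[180:330,320:470];cv2.imwrite('pics/cap22s.png',cv2.resize(i,None,fx=4,fy=4,interpolation=cv2.INTER_CUBIC))
E
```

```text
[ 0.53339715 -0.23573627  0.11942961] [3.13564744e+00 2.29890583e-03 6.90379583e-01] 0.01177809616934424 [-0.80349702 -3.15530051  3.99515832] [-0.82926664  0.13000933 -0.00274177] 36.7833
0.0662358457632341 1.9585674158504953
```

View pics/cap22s.png

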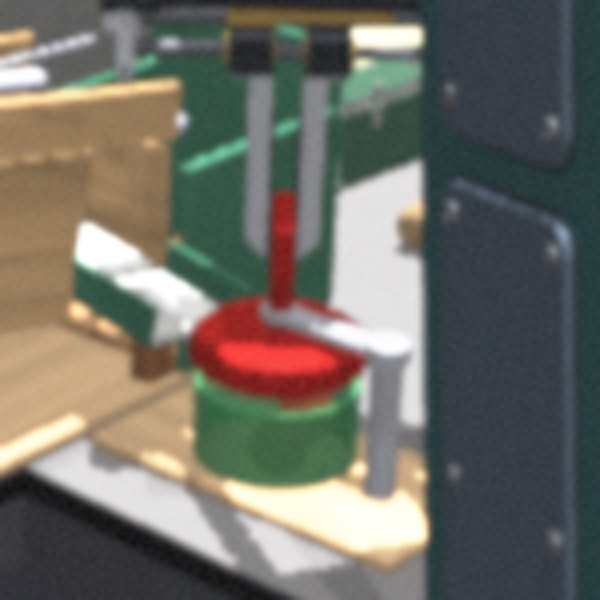

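servo_tool(targets="0 0.003 -0.004 0.003 0 0 0.034;0 0.005 -0.006 0.006 0 0 0.07;0 0.005 -0.006 0.01 0 0 0.106;0 0.005 -0.006 0.013 0 0 0.142;0 0.005 -0.006 0.016 0 0 0.178;0 0.005 -0.006 0.02 0 0 0.214;0 0.005 -0.006 0.023 0 0 0.25;0 0.005 -0.006 0.026 0 0 0.286;0 0.005 -0.006 0.03 0 0 0.322;0 0.005 -0.006 0.034 0 0 0.358;0 0.005 -0.006 0.037 0 0 0.394;0 0.005 -0.006 0.04 0 0 0.428")

```text
time: 37.78
tool_pos: [0.5319, -0.2357, 0.1093]
ee_rot: [3.135, -0.004, -0.664]
wrist_force: [-4.6, -6.2, 6.8]
width: 0.0117
```

```bash
python3 - <<'E'
from h import *
P,Q,o=cur();print(P,o['ee_rot'],o['width'],o['wrist_force'],o['wrist_torque'],o['time'])
E
```

```text
[ 0.53187544 -0.23569588  0.10926906] [ 3.13497963 -0.00353219 -0.66415339] 0.011666013153526389 [-4.57312988 -6.17178353  6.77687128] [-1.44137436  0.80646183  0.2968837 ] 37.7833
```

The yaw is just past its starting value and the torque has risen to 0.30 N·m, so the cap is at its stop. I release and lift.

servo_tool(targets="0.5 0 0 0 0 0 0;0.5 0 0 0 0 0 0;0.5 0 0 0 0 0 0;0.5 0 0 0 0 0 0;0.5 0 0 0 0 0 0;0.5 0 0 -0.15 0 0 0;0.5 0 0 -0.3 0 0 0;0.5 0 0 -0.45 0 0 0;0.5 0 0 -0.55 0 0 0;0.5 0 0.1 -0.55 0 0 0;0.5 0 0.25 -0.55 0 0 0;0.5 0 0.4 -0.55 0 0 0")

```text
time: 38.78
tool_pos: [0.4722, -0.311, 0.2465]
ee_rot: [-3.141, -0.002, -0.652]
wrist_force: [0.5, -0.6, 0.6]
width: 0.0468
```

servo_tool(targets="0.5 0 0.15 0 0 0 0;0.5 0 0.3 0 0 0 0;0.5 0 0.45 0 0 0 0;0.5 0 0.6 0 0 0 0;0.5 0 0.7 0 0 0 0;0.5 0 0.7 0 0 0 0;0.5 0 0.7 0 0 0 0")

```text
time: 39.37
tool_pos: [0.3647, -0.4503, 0.2452]
ee_rot: [-3.141, 0.001, -0.657]
wrist_force: [-0.3, 0.6, 0.0]
width: 0.0468
```

```bash
python3 - <<'E'
from h import *
s=snap('scene','scene23.png');t=snap('top','top23.png')
P,Q,o=cur();print(P,o['width'],o['wrist_force'],o['time'])
a=cv2.resize(s['image'][160:360,250:450],(400,400));i=cv2.resize(t['image'][170:320,350:500],(400,400));cv2.imwrite('pics/c23.png',np.hstack([a,i])[:,:,::-1])
i=cv2.cvtColor(t['image'],cv2.COLOR_RGB2BGR)[250:320,370:440];cv2.imwrite('pics/capz23.png',cv2.resize(i,None,fx=8,fy=8,interpolation=cv2.INTER_CUBIC))
E
```

```text
[ 0.36598494 -0.4489383   0.24563254] 0.047169140407842265 [ 1.08166636 -0.02907047 -0.0314919 ] 39.4667
```

View pics/c23.png

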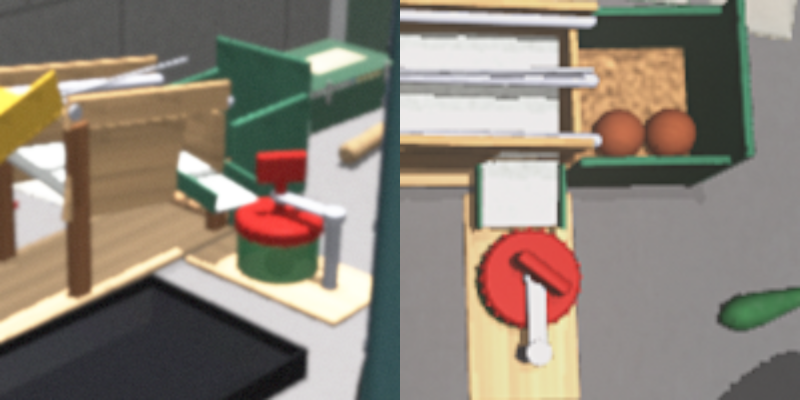

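View pics/capz23.png

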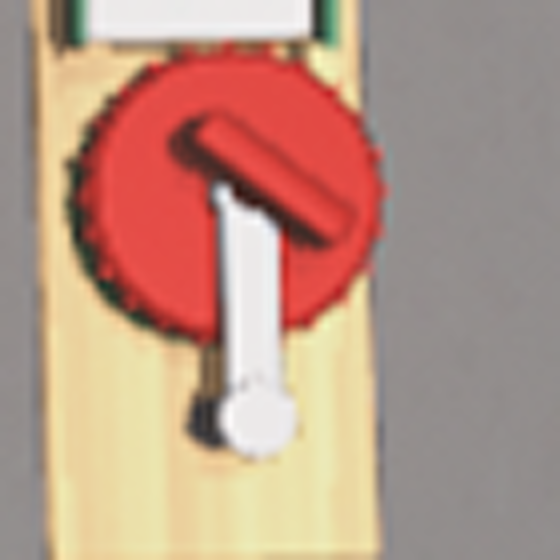

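View pics/scene23.png

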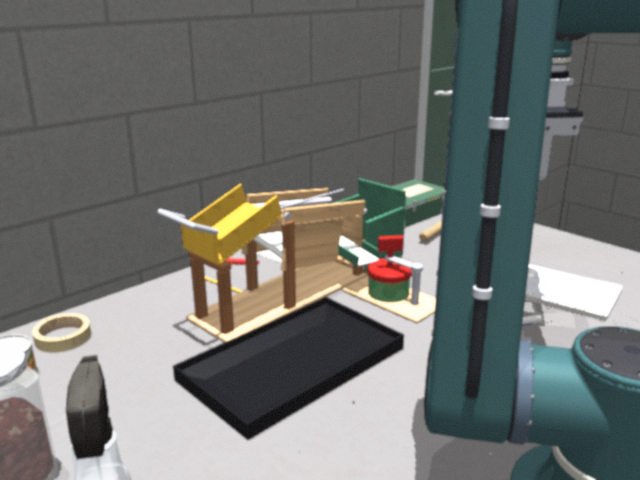

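The cap and arm picture matches the starting one. The large balls are in the box, the hopper is down and the tray is empty. I settle briefly and hand in.

servo_tool(targets="0.5 0 0 0 0 0 0;0.5 0 0 0 0 0 0;0.5 0 0 0 0 0 0;0.5 0 0 0 0 0 0")

```text
time: 39.8
tool_pos: [0.3659, -0.4491, 0.2459]
ee_rot: [3.142, -0.0, -0.654]
wrist_force: [-0.3, 0.4, -0.5]
width: 0.0473
```

```bash
python3 -c "
from h import *
a=load('top0.npz')['image'].astype(int);b=vision.snapshot('top')['image'].astype(int)
print('cap diff',abs(a-b)[250:320,370:440].mean(),'hopper',abs(a-b)[160:235,215:320].mean())
print(robot.close_job())"
```

```text
cap diff 4.816462585034014 hopper 4.674074074074074
the job is handed in; nothing more can be done
None
```

The job is done and handed in at about 40 s of the 210 s allowed. No verdict was reported.

I unscrewed the cap by about 1.3 rad and swung it about 1.2 rad clear of the jar. Four balls were present, two small and two large, and I put all of them in the hopper. I tipped the hopper to about 0.64 rad by its handle, let it back down, then swung the cap back and screwed it down to its stop.

- **Balls:** before the cap went back on, the camera showed both small balls in the jar. In the last pictures both large balls are in the green box and the tray is empty. With the cap on, I could not see the small balls again.
- **Hopper and cap:** in the last pictures both look the same as at the start. The cap's turn read slightly past its starting angle, with 0.30 N·m on the tool, so I took it to be at its stop.
- **Robot:** it stood clear of everything, with wrist force near zero.
- **Failed or disagreeing checks:** none. The widest ray mismatches were 8 to 11 mm at the hopper's wall corners, which I used only as rough heights; at the handle they were about 3 mm.

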